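Sort the dye pots by weight: full ones into the chest, used-up ones to the filling tray

TASK

Lift the lid off the wooden chest by its knob and set it down flat on the table, knob up. Then feel by lifting which of the black-lidded dye pots standing between the chest and the filling tray are still full and which are nearly used up: stand the full ones inside the chest, and push each used-up one fully home into a V notch of the tray, one to a notch, touching both sides of it. When every pot is sorted, put the lid back on the chest, properly seated, and leave the other things on the table alone.

Things in the scene. Friction and masses are not known exactly. Their poses are not given: they have to be found in the camera images.
- chest: fixed open wooden box, outside 126 x 246 x 66 mm (x, y, z), walls and floor 7 mm, so 112 x 232 mm inside with the inner floor at z 7; room for three pots in a row along its y (76 mm apart), with room for fingers along its x. Origin at the centre of its underside, long side along y.
- lid: loose wooden lid, 240 to 390 g: plate 126 x 246 mm (z 8 to 17) over a locating panel 104 x 224 mm (z 0 to 8; 4 mm play all round in the chest), and a dark wooden knob at the centre, 24 mm wide (x), 60 mm long (y), its head z 23 to 43. Origin at the centre of the panel's underside: 58 mm above the chest's origin when seated, at table height when set aside. Long side along y, as the chest's.
- tray: fixed filling tray: wooden board 150 x 300 mm (x, y), 6 mm thick, flush and open at its front (-x) edge, with a folded sheet-metal fence 20 mm high (top at z 26) along it whose three V notches (90 degrees, 90 mm apart along y) open towards -x; pots are slid in along the tray's +x until both sides of the V stop them. Origin at the centre of the board's underside.
- notch_left (a point): where the centre of a pot's underside lies when it is fully home in the +y notch of the tray (15 mm to +x of the tray's centre, on the board's top, z 6); the V's apex is 37 mm further along the tray's +x, and the fence's front is 8 mm further
- notch_mid (a point): where the centre of a pot's underside lies when it is fully home in the middle notch of the tray (15 mm to +x of the tray's centre, on the board's top, z 6); the V's apex is 37 mm further along the tray's +x, and the fence's front is 8 mm further
- notch_right (a point): where the centre of a pot's underside lies when it is fully home in the -y notch of the tray (15 mm to +x of the tray's centre, on the board's top, z 6); the V's apex is 37 mm further along the tray's +x, and the fence's front is 8 mm further
- pot_1: one of the screw pots with a ribbed black lid that look exactly alike: 54 mm diameter, 44 mm high, body radius 26 mm up to z 35, lid radius 27 mm from z 33 to 44; take it across the lid. Origin at the centre of its underside, z up. Full (220 to 290 g) or nearly used up (40 to 60 g), which cannot be seen, only felt; may be absent (then None)
- pot_2: one of the screw pots with a ribbed black lid that look exactly alike: 54 mm diameter, 44 mm high, body radius 26 mm up to z 35, lid radius 27 mm from z 33 to 44; take it across the lid. Origin at the centre of its underside, z up. Full (220 to 290 g) or nearly used up (40 to 60 g), which cannot be seen, only felt; may be absent (then None)
- pot_3: one of the screw pots with a ribbed black lid that look exactly alike: 54 mm diameter, 44 mm high, body radius 26 mm up to z 35, lid radius 27 mm from z 33 to 44; take it across the lid. Origin at the centre of its underside, z up. Full (220 to 290 g) or nearly used up (40 to 60 g), which cannot be seen, only felt; may be absent (then None)
- pot_4: one of the screw pots with a ribbed black lid that look exactly alike: 54 mm diameter, 44 mm high, body radius 26 mm up to z 35, lid radius 27 mm from z 33 to 44; take it across the lid. Origin at the centre of its underside, z up. Full (220 to 290 g) or nearly used up (40 to 60 g), which cannot be seen, only felt; may be absent (then None)
- pot_5: one of the screw pots with a ribbed black lid that look exactly alike: 54 mm diameter, 44 mm high, body radius 26 mm up to z 35, lid radius 27 mm from z 33 to 44; take it across the lid. Origin at the centre of its underside, z up. Full (220 to 290 g) or nearly used up (40 to 60 g), which cannot be seen, only felt; may be absent (then None)
- pot_6: one of the screw pots with a ribbed black lid that look exactly alike: 54 mm diameter, 44 mm high, body radius 26 mm up to z 35, lid radius 27 mm from z 33 to 44; take it across the lid. Origin at the centre of its underside, z up. Full (220 to 290 g) or nearly used up (40 to 60 g), which cannot be seen, only felt; may be absent (then None)
- white_pot: bystander: a larger pot with a white lid, 60 mm diameter, 52 mm high; origin under its centre; leave alone
- cone: bystander: cone of undyed thread, 60 mm diameter, 82 mm high; origin under its centre; leave alone
- cup: bystander: clear plastic mixing cup, 70 mm diameter, 81 mm high; origin under its centre; leave alone

How it is judged (in metres and radians):
On the way, in this order (a step that is already met when the one before it is completed fails the run):
1. the lid is off the chest, lying flat on the table and let go (horizontal distance between lid and chest above 0.12 m and height (world z) of lid below 0.012 m and angle between lid's own z axis and vertical below 0.1 rad and contact force between the fingers and lid below 0.3 N), for 0.2 s.
2. with the lid still off, every full pot stands in the chest and every used-up pot is home in a notch of the tray (horizontal distance between lid and chest above 0.1 m and angle between each of pot_1, pot_2, pot_3, pot_4, pot_5, pot_6's own z axis and vertical below 0.1 rad and ((contact force between pot_1 and chest above 1.4 N and x of pot_1 in the frame of chest between -0.055 and 0.055 m and y of pot_1 in the frame of chest between -0.115 and 0.115 m and z of pot_1 in the frame of chest below 0.015 m) or (contact force between pot_1 and tray between 0.1 and 1.4 N and z of pot_1 in the frame of tray below 0.011 m and (horizontal distance between pot_1 and notch_left below 0.004 m or horizontal distance between pot_1 and notch_mid below 0.004 m or horizontal distance between pot_1 and notch_right below 0.004 m))) and ((contact force between pot_2 and chest above 1.4 N and x of pot_2 in the frame of chest between -0.055 and 0.055 m and y of pot_2 in the frame of chest between -0.115 and 0.115 m and z of pot_2 in the frame of chest below 0.015 m) or (contact force between pot_2 and tray between 0.1 and 1.4 N and z of pot_2 in the frame of tray below 0.011 m and (horizontal distance between pot_2 and notch_left below 0.004 m or horizontal distance between pot_2 and notch_mid below 0.004 m or horizontal distance between pot_2 and notch_right below 0.004 m))) and ((contact force between pot_3 and chest above 1.4 N and x of pot_3 in the frame of chest between -0.055 and 0.055 m and y of pot_3 in the frame of chest between -0.115 and 0.115 m and z of pot_3 in the frame of chest below 0.015 m) or (contact force between pot_3 and tray between 0.1 and 1.4 N and z of pot_3 in the frame of tray below 0.011 m and (horizontal distance between pot_3 and notch_left below 0.004 m or horizontal distance between pot_3 and notch_mid below 0.004 m or horizontal distance between pot_3 and notch_right below 0.004 m))) and ((contact force between pot_4 and chest above 1.4 N and x of pot_4 in the frame of chest between -0.055 and 0.055 m and y of pot_4 in the frame of chest between -0.115 and 0.115 m and z of pot_4 in the frame of chest below 0.015 m) or (contact force between pot_4 and tray between 0.1 and 1.4 N and z of pot_4 in the frame of tray below 0.011 m and (horizontal distance between pot_4 and notch_left below 0.004 m or horizontal distance between pot_4 and notch_mid below 0.004 m or horizontal distance between pot_4 and notch_right below 0.004 m))) and ((contact force between pot_5 and chest above 1.4 N and x of pot_5 in the frame of chest between -0.055 and 0.055 m and y of pot_5 in the frame of chest between -0.115 and 0.115 m and z of pot_5 in the frame of chest below 0.015 m) or (contact force between pot_5 and tray between 0.1 and 1.4 N and z of pot_5 in the frame of tray below 0.011 m and (horizontal distance between pot_5 and notch_left below 0.004 m or horizontal distance between pot_5 and notch_mid below 0.004 m or horizontal distance between pot_5 and notch_right below 0.004 m))) and ((contact force between pot_6 and chest above 1.4 N and x of pot_6 in the frame of chest between -0.055 and 0.055 m and y of pot_6 in the frame of chest between -0.115 and 0.115 m and z of pot_6 in the frame of chest below 0.015 m) or (contact force between pot_6 and tray between 0.1 and 1.4 N and z of pot_6 in the frame of tray below 0.011 m and (horizontal distance between pot_6 and notch_left below 0.004 m or horizontal distance between pot_6 and notch_mid below 0.004 m or horizontal distance between pot_6 and notch_right below 0.004 m)))), for 0.2 s.
3. the lid is back on the chest (horizontal distance between lid and chest below 0.008 m and z of lid in the frame of chest below 0.0605 m and angle between lid's own z axis and vertical below 0.04 rad and angle between the y axis of lid and the y axis of chest, either way round below 0.1 rad), for 0.2 s.
At the end, for the whole second after the job is handed in: Each full pot (weight over 1.4 N) stands upright on the chest's floor; each used-up one (under 1.4 N) upright on the tray, centre within 4 mm of fully home in a notch; the lid is seated on the chest (within 8 mm of centre, flat, at most 2.5 mm high); all at rest (all of step 3 and angle between each of pot_1, pot_2, pot_3, pot_4, pot_5, pot_6's own z axis and vertical below 0.1 rad and ((contact force between pot_1 and chest above 1.4 N and x of pot_1 in the frame of chest between -0.055 and 0.055 m and y of pot_1 in the frame of chest between -0.115 and 0.115 m and z of pot_1 in the frame of chest below 0.015 m) or (contact force between pot_1 and tray between 0.1 and 1.4 N and z of pot_1 in the frame of tray below 0.011 m and (horizontal distance between pot_1 and notch_left below 0.004 m or horizontal distance between pot_1 and notch_mid below 0.004 m or horizontal distance between pot_1 and notch_right below 0.004 m))) and ((contact force between pot_2 and chest above 1.4 N and x of pot_2 in the frame of chest between -0.055 and 0.055 m and y of pot_2 in the frame of chest between -0.115 and 0.115 m and z of pot_2 in the frame of chest below 0.015 m) or (contact force between pot_2 and tray between 0.1 and 1.4 N and z of pot_2 in the frame of tray below 0.011 m and (horizontal distance between pot_2 and notch_left below 0.004 m or horizontal distance between pot_2 and notch_mid below 0.004 m or horizontal distance between pot_2 and notch_right below 0.004 m))) and ((contact force between pot_3 and chest above 1.4 N and x of pot_3 in the frame of chest between -0.055 and 0.055 m and y of pot_3 in the frame of chest between -0.115 and 0.115 m and z of pot_3 in the frame of chest below 0.015 m) or (contact force between pot_3 and tray between 0.1 and 1.4 N and z of pot_3 in the frame of tray below 0.011 m and (horizontal distance between pot_3 and notch_left below 0.004 m or horizontal distance between pot_3 and notch_mid below 0.004 m or horizontal distance between pot_3 and notch_right below 0.004 m))) and ((contact force between pot_4 and chest above 1.4 N and x of pot_4 in the frame of chest between -0.055 and 0.055 m and y of pot_4 in the frame of chest between -0.115 and 0.115 m and z of pot_4 in the frame of chest below 0.015 m) or (contact force between pot_4 and tray between 0.1 and 1.4 N and z of pot_4 in the frame of tray below 0.011 m and (horizontal distance between pot_4 and notch_left below 0.004 m or horizontal distance between pot_4 and notch_mid below 0.004 m or horizontal distance between pot_4 and notch_right below 0.004 m))) and ((contact force between pot_5 and chest above 1.4 N and x of pot_5 in the frame of chest between -0.055 and 0.055 m and y of pot_5 in the frame of chest between -0.115 and 0.115 m and z of pot_5 in the frame of chest below 0.015 m) or (contact force between pot_5 and tray between 0.1 and 1.4 N and z of pot_5 in the frame of tray below 0.011 m and (horizontal distance between pot_5 and notch_left below 0.004 m or horizontal distance between pot_5 and notch_mid below 0.004 m or horizontal distance between pot_5 and notch_right below 0.004 m))) and ((contact force between pot_6 and chest above 1.4 N and x of pot_6 in the frame of chest between -0.055 and 0.055 m and y of pot_6 in the frame of chest between -0.115 and 0.115 m and z of pot_6 in the frame of chest below 0.015 m) or (contact force between pot_6 and tray between 0.1 and 1.4 N and z of pot_6 in the frame of tray below 0.011 m and (horizontal distance between pot_6 and notch_left below 0.004 m or horizontal distance between pot_6 and notch_mid below 0.004 m or horizontal distance between pot_6 and notch_right below 0.004 m))) and linear speed of each of pot_1, pot_2, pot_3, pot_4, pot_5, pot_6 below 0.02 m/s); the robot touches nothing.
It fails at once if the white-lidded pot is shifted by more than 3 cm (distance of white_pot from where it was at the start of the episode above 0.03 m).
It fails at once if the thread cone is shifted by more than 3 cm (distance of cone from where it was at the start of the episode above 0.03 m).
It fails at once if the mixing cup is shifted by more than 3 cm (distance of cup from where it was at the start of the episode above 0.03 m).
Of pot_1, pot_2, pot_3, pot_4, pot_5, pot_6 only 4 to 6 are there at a start; the rules pass over those that are not, and their reading is None.
At some moment in a run one of pot_1, pot_2, pot_3, pot_4, pot_5, pot_6 may be knocked a few centimetres aside while the robot is not near it.
It also fails if it takes over 210 s, if anything falls off the work surface, if the arm or the gripper's body presses on something with over 40 N, if the wrist force passes 120 N, or if a joint passes its speed limit or range.

ROBOT

A 6-joint arm with a two-finger parallel gripper is mounted at the origin on a cart in front of the work surface, level with it; the furniture and walls round the work are solid. World frame = base frame: x ahead of the robot, y to its left, z up, the work surface at z = 0. Lengths are in mm, angles in rad, forces in N, time in s.
With the tool pointing down it reaches from about 350 to 975 mm from the base axis. Payload 7.1 kg.
Tool frame: the origin (TCP) lies at the very end of the fingers, on their centre line; the grasp point (between the pads) lies 19 mm behind it (ctrl.tcp_to_grasp is the distance from the TCP to the grasp point, in mm); z points along the fingers, x is the direction in which the jaws open and shut, and the axes are right-handed (so a half turn about z gives the same grasp; the last joint's range is limited). The gripper opens to 88 mm and grips with 3 to 60 N. Pads are 20 mm wide; open, the fingers measure 115 mm over their backs; the gripper's body (75 mm by 178 mm) begins 61 mm behind the grasp point.
Start: joints at [-1.17, 0.423, 1.63, -0, 1.089, -0.019], TCP at [254.751, -570.707, 222.675] pointing down, gripper open.
Joint ranges: [-3, 3], [-0.9, 2.11], [0.09, 2.58], [-1.31, 4.45], [0.11, 2.69], [-2.54, 2.54]. Speed limits (rad/s): [2.39, 2.39, 3.01, 3.14, 3.14, 3.14].

INTERFACE

Orientations are given as a rotation vector (axis times angle).
In Python, from workcell import get_obs, viewer, ctrl, masks_of gives the robot as it stands. The module is installed in compiled form; this text tells all that it offers.
- The arm moves only by the shell command python3 -m inch 'ROWS'. ROWS is JSON, a list of rows, each an object of numbers: "tx", "ty", "tz": the shift along the tool's x, y, z in cm; "ax", "ay", "az": the turn, a rotation vector about the tool's x, y, z in degrees; "jaw": the opening, from 0 (shut) to 1 (fully open). In form: [{"tx": .., "ty": .., "tz": .., "ax": .., "ay": .., "az": .., "jaw": ..}, ...]. A call has 1 to 12 rows; each row shifts and turns the commanded pose from where the row before left it, along the tool's axes as they then stand; what a row does not reach is not made up. A row lasts 1/8 s, in which the tool goes at most 62.5 mm and 10.7 degrees, less where a joint would pass 70% of its speed; a pose out of reach is approached as far as the arm can. A call is refused whole if a number of a shift passes 6.25 or a number of a turn 10.7, either way. A call with a gripper value outside its range is refused whole. The fingers move at their own pace and stop on an object; the grip force is fixed at half the most. Time passes only in rows, so rows that do not move let the fingers close. It gives the time, the measured TCP pose, the force and the opening at its end, in the units of the state.
- get_obs(): the state, without advancing time (a new reading comes with each control period).
- viewer.get_image(name): name is "scene" or "top" or "wrist"; returns (picture, depth): 400x640x3 uint8, red, green, blue; 400x640 float32, mm along the optical axis (not along the pixel's ray), 0 where there is no reading.
- viewer.get_calibration(name): a dict with "fx", "fy", "cx", "cy" (pixels), "rvec" (rotation vector, rad) and "tvec" (3), from world to camera coordinates, as OpenCV has them. Camera axes: x right, y down, z forward; pixel columns grow to the right and rows downward; lengths in mm; the calibration is good to about 2 mm. A picture is of the moment at which its call begins: read the wrist's pose just before it. get_calibration takes no time and is no camera call; for the wrist camera it gives the pose at the moment of the call.
- ctrl.close_job(): hands the job in, once; it reports no verdict.
Trained networks look in the newest picture that a camera, given by its name, has taken for a name from the list of things; names that differ only in an ending like _2 or _b are one class to them, and where a whole thing is asked for, a point or a joint stands for the part that bears it (a point fixed in the world has none). Each returns a list of dicts, best first, with "score" (0 to 1); they miss things now and then, are a little off and sometimes report something else, mostly with a low value. They report only what shows in the picture. A call takes as long as a camera call.
- masks_of(camera, thing): "pixels" (400x640 bool, what is visible of it) and "location" ([column, row] in pixels, amid what is visible of it).
The state is a dict: "t": time; "qpos": joint angles; "qvel": joint speeds; "joint_torque": joint torques, N m; "ee_pos": TCP position; "orientation": TCP orientation; "ft_force": force on the tool from outside, world axes, zero at the start; "moment": the same for the moment, N m; "width": finger opening in mm.
Only numpy, scipy, OpenCV 4.12 (cv2) and the standard library are available. Lean on these libraries where they do the work, as an engineer would, in place of code of your own. Each camera call takes 0.05 s, during which the arm holds its last target. There are 200 camera calls.

## Working session

There is one attempt and no reset: what is moved stays moved. The work goes in short steps, Python scripts to look and compute and a shell command to move; the robot and the scene stay as the last step left them, time stands still between calls to the robot, and variables do not carry over. Pictures are saved under pics/ and viewed, about 12 in all and at most 16, crops included, and the job is handed in when it is done.

```bash
mkdir -p pics
cat > h.py <<'E'
import numpy as np, cv2
from workcell import get_obs, viewer, ctrl, masks_of
def cal(n):
    c=viewer.get_calibration(n); R=cv2.Rodrigues(np.array(c['rvec'],float))[0]; return c,R,np.array(c['tvec'],float).ravel()
def cloud(n,d,m,C=None):
    c,R,t=C or cal(n); v,u=np.nonzero(m&(d>0)); z=d[v,u]
    P=np.c_[(u-c['cx'])/c['fx']*z,(v-c['cy'])/c['fy']*z,z]; return (P-t)@R
def shot(n,f=None):
    C=cal(n); im,d=viewer.get_image(n)
    if f: cv2.imwrite('pics/'+f,im[:,:,::-1])
    return im,d,C
def circ(P):
    A=np.c_[P[:,:2],np.ones(len(P))]; s=np.linalg.lstsq(A,(P[:,:2]**2).sum(1),rcond=None)[0]; return s[:2]/2
def obs():
    o=get_obs(); R=cv2.Rodrigues(np.array(o['orientation'],float))[0]
    return o,R
E
python3 - <<'E'
from h import *
o,R=obs(); print({k:np.round(v,3) for k,v in o.items()}); print(R.round(3))
for n in ('top','scene'):
    im,d,C=shot(n,n+'0.png'); print(n,(-C[1].T@C[2]).round())
    for th in ('pot_1','lid','tray','white_pot','cone','cup')if n=='top' else ('pot_1',):
        for r in masks_of(n,th):
            P=cloud(n,d,r['pixels'],C); 
            if len(P)==0: continue
            zt=np.percentile(P[:,2],90); Q=P[P[:,2]>zt-6]
            print(n,th,round(r['score'],2),np.round(r['location']),'med',np.median(Q,0).round(),'ctr',((Q.min(0)+Q.max(0))/2).round(1),'ext',np.ptp(Q,0).round(),'z',zt.round(),len(P))
            if th in('lid','tray') and r['score']>.5: 
                Q=P[(P[:,2]>(40 if th=='lid' else 2))].astype(np.float32); print('  rect',cv2.minAreaRect(Q[:,:2]))
E
```

```text
{'t': np.float64(0.0), 'qpos': array([-1.17 ,  0.424,  1.631,  0.   ,  1.089, -0.019]), 'qvel': array([-0.001, -0.   ,  0.   ,  0.   ,  0.   ,  0.   ]), 'joint_torque': array([-0.0000e+00, -5.4463e+01, -2.7367e+01,  6.4000e-02,  2.3000e-02,
       -0.0000e+00]), 'ee_pos': array([ 254.568, -570.212,  221.91 ]), 'orientation': array([-2.635e+00,  1.709e+00,  2.000e-03]), 'ft_force': array([ 0.496, -0.507,  0.051]), 'moment': array([-0.008, -0.034,  0.   ]), 'width': np.float64(87.361)}
[[ 0.408 -0.913 -0.001]
 [-0.913 -0.408  0.001]
 [-0.002 -0.    -1.   ]]
top [ 497.  -10. 1177.]
top pot_1 0.67 [337. 264.] med [423. -46.  43.] ctr [421.9 -46.3  44.1] ext [50. 47.  9.] z 46.0 238
top pot_1 0.62 [334. 227.] med [538. -42.  43.] ctr [537.  -43.7  45.7] ext [51. 51. 12.] z 46.0 248
top pot_1 0.57 [306. 263.] med [427.  54.  43.] ctr [425.7  52.7  44.8] ext [50. 50. 10.] z 46.0 262
top pot_1 0.55 [338. 186.] med [659. -59.  43.] ctr [658.9 -59.1  44.5] ext [49. 48.  9.] z 46.0 252
top lid 0.86 [417. 231.] med [ 527. -280.   75.] ctr [ 527.7 -280.9   88.9] ext [144. 251.  33.] z 78.0 3627Traceback (most recent call last):
  File "<stdin>", line 12, in <module>
cv2.error: OpenCV(4.12.0) /io/opencv/modules/imgproc/src/convhull.cpp:143: error: (-215:Assertion failed) total >= 0 && (depth == CV_32F || depth == CV_32S) in function 'convexHull'
```

Run:
```python
from h import *
n='top'
im,d,C=shot(n,n+'1.png'); shot('scene','scene1.png')
P=cloud(n,d,d>0,C); print(C[0]['fx'])
def rect(Q): return cv2.minAreaRect(np.ascontiguousarray(Q[:,:2],dtype=np.float32))
for th in ('lid','tray','white_pot','cone','cup'):
  for r in masks_of(n,th):
    if r['score']<.3: continue
    Q=cloud(n,d,r['pixels'],C); print(th,r['score'],r['location'],'med',np.median(Q,0).round(),np.percentile(Q[:,2],[5,50,95]).round())
    if th=='lid':
        print(rect(Q[(abs(Q[:,2]-75)<6)])); K=Q[Q[:,2]>90]; print('knob',rect(K),K[:,2].mean())
    if th=='tray': print(rect(Q)); F=Q[(Q[:,2]>18)&(Q[:,2]<32)]; print(len(F),rect(F) if len(F)>5 else '')
```

```text
378.8894898445573
lid 0.79 [418.8, 229.0] med [ 527. -278.   75.] [71. 75. 81.]
((527.6503295898438, -280.91314697265625), (246.78456115722656, 125.87808227539062), 84.41044616699219)
knob ((527.48291015625, -280.3707580566406), (59.72260665893555, 23.728858947753906), 84.42770385742188) 99.713461791537
tray 0.57 [240.9, 220.1] med [562. 254.   6.] [ 2.  6. 12.]
((564.0712280273438, 255.20370483398438), (153.36251831054688, 300.3124694824219), 3.3396825790405273)
157 ((601.00732421875, 255.36721801757812), (31.559188842773438, 285.25067138671875), 3.407708168029785)
tray 0.54 [344.2, 142.6] med [786. -81.  62.] [ 2. 62. 79.]
((800.580322265625, -79.05697631835938), (73.17941284179688, 53.15922546386719), 22.44571876525879)
18 ((786.0059814453125, -77.98670196533203), (56.17811584472656, 36.748779296875), 60.562416076660156)
white_pot 0.89 [296.7, 147.6] med [776.  54.  51.] [17. 51. 55.]
cone 0.82 [346.3, 143.4] med [786. -81.  65.] [ 6. 65. 80.]
cup 0.78 [219.2, 151.6] med [764. 308.  40.] [20. 40. 81.]
```

View pics/top0.png

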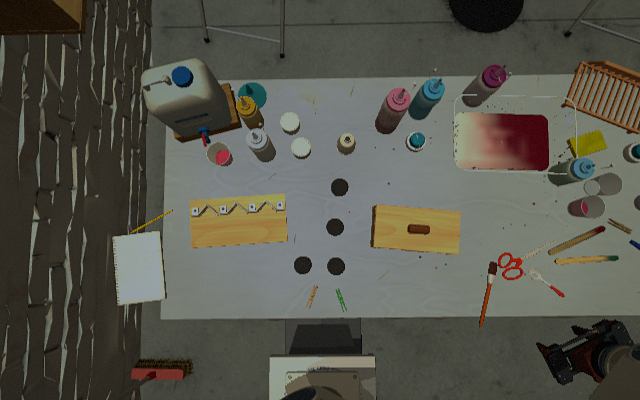

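```bash
ls pics
```

```text
scene1.png
top0.png
top1.png
```

Top view: four pots at pixels (337,264), (334,227), (306,263) and (338,186). The lidded chest is at (417,229) and the tray at (240,220), fence on its far side. There is free table in front of the chest, at about (417,278). I'll go above the knob first.

```bash
cat >> h.py <<'E'
def go(x,y,z,yaw,pr=True):
    "yaw deg of tool x; prints shift (cm) in present tool axes, in axes after the turn, and the turn"
    o,R=obs(); d=np.array([x,y,z])-o['ee_pos']; cur=np.degrees(np.arctan2(R[1,0],R[0,0]))
    dy=(yaw-cur+90)%180-90
    a=np.radians(cur+dy); R2=np.array([[np.cos(a),np.sin(a),0],[np.sin(a),-np.cos(a),0],[0,0,-1]])
    e=cv2.Rodrigues(R.T@np.array([[np.cos(np.radians(cur)),np.sin(np.radians(cur)),0],[np.sin(np.radians(cur)),-np.cos(np.radians(cur)),0],[0,0,-1]]).astype(float))[0].ravel()
    print('t',round(o['t'],2),'tcp',np.round(o['ee_pos'],1),'yaw',round(cur,2),'q6',round(o['qpos'][5],2),'w',round(o['width'],1),'f',np.round(o['ft_force'],2))
    print(' now-axes cm',(R.T@d/10).round(2),'after-turn',(R2.T@d/10).round(2),'az',round(-dy,2),'level ax,ay',np.degrees(e[:2]).round(2))
E
python3 -m inch '[{"tx":-1.53,"ty":-3.67},{"tx":-1.53,"ty":-3.67},{"tx":-1.53,"ty":-3.67},{"tx":-1.53,"ty":-3.67},{"tx":-1.53,"ty":-3.67},{"tx":-1.53,"ty":-3.67},{"tx":-1.53,"ty":-3.67},{"tx":-1.53,"ty":-3.67},{"tx":-1.53,"ty":-3.67},{"tx":-1.53,"ty":-3.67}]'
python3 -m inch '[{"az":-10.05},{"az":-10.05},{"az":-10.05},{"az":-10.05},{"az":-10.05},{"az":-10.05},{"jaw":0.6},{}]'
python3 - <<'E'
from h import *
im,d,C=shot('wrist','w1.png')
r=masks_of('wrist','lid')
for q in r[:1]:
    Q=cloud('wrist',d,q['pixels'],C); print(q['score'])
    K=Q[Q[:,2]>90]; print(cv2.minAreaRect(np.ascontiguousarray(K[:,:2],dtype=np.float32)),np.median(K,0))
    L=Q[abs(Q[:,2]-75)<6]; print(cv2.minAreaRect(np.ascontiguousarray(L[:,:2],dtype=np.float32)))
go(527.5,-280.5,79,-5.6)
E
```

```text
t 0.6 tcp [ 254.7 -570.7  222.7] yaw -65.95 q6 -0.02 w 88.0 f [-0.2   0.06  0.17]
 now-axes cm [-15.38 -36.73  14.37] after-turn [ 24.31 -31.54  14.37] az -60.35 level ax,ay [-0. -0.]$[0]: bad value
$[0]: bad value
```

View pics/w1.png

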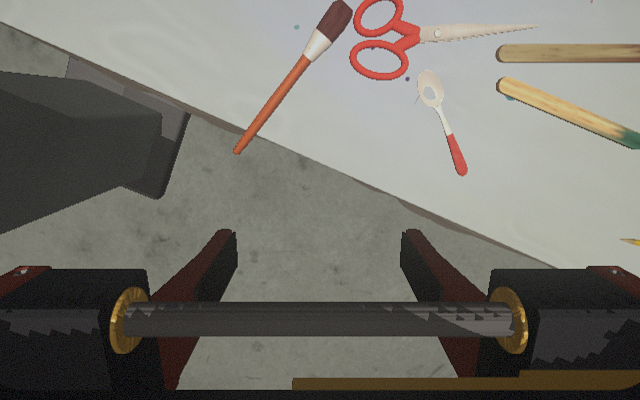

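The call was refused and the arm hasn't moved. Every row apparently needs all its keys, so I'll write full rows.

```bash
python3 -m inch '[{"tx":-1.53,"ty":-3.67,"tz":0,"ax":0,"ay":0,"az":0,"jaw":1},{"tx":-1.53,"ty":-3.67,"tz":0,"ax":0,"ay":0,"az":0,"jaw":1},{"tx":-1.53,"ty":-3.67,"tz":0,"ax":0,"ay":0,"az":0,"jaw":1},{"tx":-1.53,"ty":-3.67,"tz":0,"ax":0,"ay":0,"az":0,"jaw":1},{"tx":-1.53,"ty":-3.67,"tz":0,"ax":0,"ay":0,"az":0,"jaw":1},{"tx":-1.53,"ty":-3.67,"tz":0,"ax":0,"ay":0,"az":0,"jaw":1},{"tx":-1.53,"ty":-3.67,"tz":0,"ax":0,"ay":0,"az":0,"jaw":1},{"tx":-1.53,"ty":-3.67,"tz":0,"ax":0,"ay":0,"az":0,"jaw":1},{"tx":-1.53,"ty":-3.67,"tz":0,"ax":0,"ay":0,"az":0,"jaw":1},{"tx":-1.53,"ty":-3.67,"tz":0,"ax":0,"ay":0,"az":0,"jaw":1}]'
python3 -m inch '[{"tx":0,"ty":0,"tz":0,"ax":0,"ay":0,"az":-10.05,"jaw":1},{"tx":0,"ty":0,"tz":0,"ax":0,"ay":0,"az":-10.05,"jaw":1},{"tx":0,"ty":0,"tz":0,"ax":0,"ay":0,"az":-10.05,"jaw":1},{"tx":0,"ty":0,"tz":0,"ax":0,"ay":0,"az":-10.05,"jaw":1},{"tx":0,"ty":0,"tz":0,"ax":0,"ay":0,"az":-10.05,"jaw":1},{"tx":0,"ty":0,"tz":0,"ax":0,"ay":0,"az":-10.05,"jaw":1},{"tx":0,"ty":0,"tz":0,"ax":0,"ay":0,"az":0,"jaw":0.7},{"tx":0,"ty":0,"tz":0,"ax":0,"ay":0,"az":0,"jaw":0.7}]'
python3 - <<'E'
from h import *
im,d,C=shot('wrist','w2.png')
r=masks_of('wrist','lid')
for q in r[:1]:
    Q=cloud('wrist',d,q['pixels'],C); print(q['score'])
    K=Q[Q[:,2]>90]; print(cv2.minAreaRect(np.ascontiguousarray(K[:,:2],dtype=np.float32)),np.median(K,0))
    L=Q[abs(Q[:,2]-75)<6]; print(cv2.minAreaRect(np.ascontiguousarray(L[:,:2],dtype=np.float32)))
go(527.5,-280.5,79,-5.6)
E
```

```text
t: 1.85
ee_pos: [528.4, -280.4, 222.8]
orientation: [2.636, -1.71, 0.0]
ft_force: [0.6, -0.1, 1.3]
width: 88.0
t: 2.85
ee_pos: [527.5, -281.4, 222.7]
orientation: [3.138, -0.16, 0.0]
ft_force: [0.6, 0.1, -0.3]
width: 71.5
0.72
((526.6929931640625, -280.60601806640625), (58.55491256713867, 23.793811798095703), 84.71822357177734) [ 527.08811326 -278.74013379  100.54491908]
((526.6372680664062, -281.5458984375), (245.20150756835938, 126.21817016601562), 84.34960174560547)
t 2.95 tcp [ 527.5 -281.4  222.7] yaw -5.77 q6 -0.41 w 63.5 f [ 0.35 -0.02  0.2 ]
 now-axes cm [-1.000e-02 -9.000e-02  1.437e+01] after-turn [-1.000e-02 -9.000e-02  1.437e+01] az -0.17 level ax,ay [-0. -0.]
```

```bash
python3 -m inch '[{"tx":-0.05,"ty":-0.09,"tz":4,"ax":0,"ay":0,"az":0,"jaw":0.6},{"tx":0,"ty":0,"tz":4,"ax":0,"ay":0,"az":0,"jaw":0.6},{"tx":0,"ty":0,"tz":3,"ax":0,"ay":0,"az":0,"jaw":0.6},{"tx":0,"ty":0,"tz":2,"ax":0,"ay":0,"az":0,"jaw":0.6},{"tx":0,"ty":0,"tz":1.3,"ax":0,"ay":0,"az":0,"jaw":0.6},{"tx":0,"ty":0,"tz":0,"ax":0,"ay":0,"az":0,"jaw":0},{"tx":0,"ty":0,"tz":0,"ax":0,"ay":0,"az":0,"jaw":0},{"tx":0,"ty":0,"tz":0,"ax":0,"ay":0,"az":0,"jaw":0},{"tx":0,"ty":0,"tz":0,"ax":0,"ay":0,"az":0,"jaw":0},{"tx":0,"ty":0,"tz":0,"ax":0,"ay":0,"az":0,"jaw":0}]'
```

```text
t: 4.2
ee_pos: [527.4, -280.7, 80.6]
orientation: [3.137, -0.155, 0.001]
ft_force: [-2.2, 0.6, 5.7]
width: 24.1
```

```bash
python3 -m inch '[{"tx":0,"ty":0,"tz":-0.5,"ax":0,"ay":0,"az":0,"jaw":0},{"tx":0,"ty":0,"tz":-1,"ax":0,"ay":0,"az":0,"jaw":0},{"tx":0,"ty":0,"tz":-1.5,"ax":0,"ay":0,"az":0,"jaw":0},{"tx":0,"ty":0,"tz":-1.5,"ax":0,"ay":0,"az":0,"jaw":0},{"tx":0,"ty":0,"tz":0,"ax":0,"ay":0,"az":0,"jaw":0},{"tx":-2,"ty":0,"tz":0,"ax":0,"ay":0,"az":0,"jaw":0},{"tx":-3,"ty":0,"tz":0,"ax":0,"ay":0,"az":0,"jaw":0},{"tx":-3,"ty":0,"tz":0,"ax":0,"ay":0,"az":0,"jaw":0},{"tx":-3,"ty":0,"tz":0,"ax":0,"ay":0,"az":0,"jaw":0},{"tx":-3,"ty":0,"tz":0,"ax":0,"ay":0,"az":0,"jaw":0},{"tx":-1,"ty":0,"tz":0,"ax":0,"ay":0,"az":0,"jaw":0},{"tx":0,"ty":0,"tz":0,"ax":0,"ay":0,"az":0,"jaw":0}]'
python3 -m inch '[{"tx":0,"ty":0,"tz":3,"ax":0,"ay":0,"az":0,"jaw":0},{"tx":0,"ty":0,"tz":3,"ax":0,"ay":0,"az":0,"jaw":0},{"tx":0,"ty":0,"tz":2,"ax":0,"ay":0,"az":0,"jaw":0},{"tx":0,"ty":0,"tz":1,"ax":0,"ay":0,"az":0,"jaw":0},{"tx":0,"ty":0,"tz":0.5,"ax":0,"ay":0,"az":0,"jaw":0},{"tx":0,"ty":0,"tz":0,"ax":0,"ay":0,"az":0,"jaw":0},{"tx":0,"ty":0,"tz":0,"ax":0,"ay":0,"az":0,"jaw":0}]'
```

```text
t: 5.7
ee_pos: [378.1, -266.0, 124.9]
orientation: [3.137, -0.156, 0.001]
ft_force: [1.1, -0.2, -3.6]
width: 23.7
t: 6.58
ee_pos: [378.3, -266.0, 30.3]
orientation: [3.137, -0.155, 0.002]
ft_force: [0.7, -0.3, -3.4]
width: 23.8
```

```bash
python3 -m inch '[{"tx":0,"ty":0,"tz":0.4,"ax":0,"ay":0,"az":0,"jaw":0},{"tx":0,"ty":0,"tz":0.3,"ax":0,"ay":0,"az":0,"jaw":0},{"tx":0,"ty":0,"tz":0.1,"ax":0,"ay":0,"az":0,"jaw":0},{"tx":0,"ty":0,"tz":0,"ax":0,"ay":0,"az":0,"jaw":0},{"tx":0,"ty":0,"tz":0,"ax":0,"ay":0,"az":0,"jaw":0.6},{"tx":0,"ty":0,"tz":0,"ax":0,"ay":0,"az":0,"jaw":0.6},{"tx":0,"ty":0,"tz":0,"ax":0,"ay":0,"az":0,"jaw":0.6},{"tx":0,"ty":0,"tz":0,"ax":0,"ay":0,"az":0,"jaw":0.6}]'
python3 -m inch '[{"tx":0,"ty":0,"tz":-4,"ax":0,"ay":0,"az":0,"jaw":0.9},{"tx":0,"ty":0,"tz":-4,"ax":0,"ay":0,"az":0,"jaw":0.9},{"tx":0,"ty":0,"tz":-4,"ax":0,"ay":0,"az":0,"jaw":0.9},{"tx":0,"ty":0,"tz":-4,"ax":0,"ay":0,"az":0,"jaw":0.9}]'
python3 - <<'E'
from h import *
im,d,C=shot('top','t2.png')
def rect(Q): return np.round(np.concatenate([np.ravel(a) for a in cv2.minAreaRect(np.ascontiguousarray(Q[:,:2],dtype=np.float32))]),1)
for q in masks_of('top','lid')[:1]: Q=cloud('top',d,q['pixels'],C); print('lid',q['score'],rect(Q),np.median(Q,0))
for q in masks_of('top','chest')[:2]: Q=cloud('top',d,q['pixels'],C); print('chest',q['score'],rect(Q[Q[:,2]>58]),np.median(Q,0))
for q in masks_of('top','pot_1'): 
    Q=cloud('top',d,q['pixels'],C); T=Q[Q[:,2]>38]; print('pot',q['score'],((T.min(0)+T.max(0))/2).round(1))
go(424,-46,150,0)
E
```

```text
t: 7.58
ee_pos: [377.8, -265.7, 21.6]
orientation: [-3.138, 0.155, 0.0]
ft_force: [-0.4, -0.2, 0.0]
width: 52.2
t: 8.07
ee_pos: [377.6, -265.5, 182.9]
orientation: [-3.138, 0.155, 0.0]
ft_force: [0.8, 0.3, 0.3]
width: 78.9
lid 0.75 [ 381.8 -252.2  219.3  128.3   84.7] [ 383.3222507  -226.3299885    17.07030125]
chest 0.95 [ 527.5 -279.5  246.2  125.9   84.5] [ 528.40692898 -286.91387002    8.08012504]
pot 0.74 [537.1 -43.6  44.6]
pot 0.74 [425.8  52.8  43.4]
pot 0.5 [657.6 -60.8  43.7]
pot 0.48 [421.9 -44.9  44. ]
t 8.28 tcp [ 378.  -265.8  182. ] yaw -5.64 q6 -0.54 w 78.8 f [-0.82 -0.6   0.02]
 now-axes cm [  2.41 -22.33   3.19] after-turn [  4.6  -21.98   3.2 ] az -5.64 level ax,ay [ 0.04 -0.07]
```

View pics/t2.png

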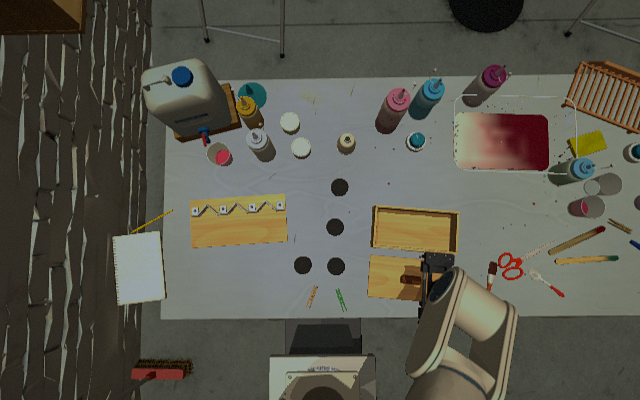

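The lid lies flat at (417,278) and the open chest is at (416,229). The pots haven't moved. Now the first pot, at (422,-45).

```bash
python3 -m inch '[{"tx":0.4,"ty":-4.47,"tz":0,"ax":0,"ay":0,"az":0,"jaw":1},{"tx":0.4,"ty":-4.47,"tz":0,"ax":0,"ay":0,"az":0,"jaw":1},{"tx":0.4,"ty":-4.47,"tz":0,"ax":0,"ay":0,"az":0,"jaw":1},{"tx":0.5,"ty":-4.47,"tz":0,"ax":0,"ay":0,"az":0,"jaw":1},{"tx":0.5,"ty":-4.47,"tz":0,"ax":0,"ay":0,"az":0,"jaw":1},{"tx":0,"ty":0,"tz":4,"ax":0,"ay":0,"az":0,"jaw":1},{"tx":0,"ty":0,"tz":4,"ax":0,"ay":0,"az":0,"jaw":1},{"tx":0,"ty":0,"tz":0,"ax":0,"ay":0,"az":0,"jaw":1}]'
python3 - <<'E'
from h import *
im,d,C=shot('wrist','w3.png')
for q in masks_of('wrist','pot_1'):
    Q=cloud('wrist',d,q['pixels'],C); T=Q[Q[:,2]>39]
    if len(T)>20: print('pot',q['score'],((T.min(0)+T.max(0))/2).round(1),np.ptp(T,0).round())
go(422.5,-45.5,18,-5.6)
E
```

```text
t: 9.28
ee_pos: [418.3, -44.8, 98.5]
orientation: [-3.137, 0.154, 0.014]
ft_force: [1.1, 0.4, -0.1]
width: 87.8
pot 0.92 [637.  -62.8  42.3] [15. 42.  7.]
pot 0.88 [420.5 -45.4  42.4] [54. 54.  7.]
pot 0.76 [424.7  53.5  43.2] [53. 54.  5.]
pot 0.58 [536.7 -44.1  42.6] [54. 54.  7.]
t 9.38 tcp [421.1 -45.4 101.3] yaw -5.66 q6 -0.04 w 87.6 f [-0.11  0.83  1.09]
 now-axes cm [ 0.16 -0.01  8.33] after-turn [ 0.14 -0.01  8.33] az -0.06 level ax,ay [-0.    0.14]
```

```bash
python3 -m inch '[{"tx":0,"ty":0,"tz":3,"ax":0,"ay":0,"az":0,"jaw":1},{"tx":0,"ty":0,"tz":3,"ax":0,"ay":0,"az":0,"jaw":1},{"tx":0,"ty":0,"tz":2.1,"ax":0,"ay":0,"az":0,"jaw":1},{"tx":0,"ty":0,"tz":0,"ax":0,"ay":0,"az":0,"jaw":0},{"tx":0,"ty":0,"tz":0,"ax":0,"ay":0,"az":0,"jaw":0},{"tx":0,"ty":0,"tz":0,"ax":0,"ay":0,"az":0,"jaw":0},{"tx":0,"ty":0,"tz":0,"ax":0,"ay":0,"az":0,"jaw":0},{"tx":0,"ty":0,"tz":-1,"ax":0,"ay":0,"az":0,"jaw":0},{"tx":0,"ty":0,"tz":-3,"ax":0,"ay":0,"az":0,"jaw":0},{"tx":0,"ty":0,"tz":-4,"ax":0,"ay":0,"az":0,"jaw":0},{"tx":0,"ty":0,"tz":-3,"ax":0,"ay":0,"az":0,"jaw":0},{"tx":0,"ty":0,"tz":0,"ax":0,"ay":0,"az":0,"jaw":0}]'
cat >> h.py <<'E'
import subprocess
def weigh():
    f=[]
    for i in range(4): viewer.get_image('wrist'); o=get_obs(); f.append(o['ft_force'][2])
    print('fz',np.round(f,2),np.mean(f).round(2),'w',round(o['width'],1))
E
python3 - <<'E'
from h import *
weigh(); go(527.2,-280.3,120,-5.6);go(534.6,-204.7,120,-5.6)
E
```

```text
t: 10.88
ee_pos: [423.3, -45.6, 133.0]
orientation: [3.137, -0.155, 0.008]
ft_force: [-0.7, 0.3, -1.5]
width: 53.4
fz [-1.28 -0.64 -0.92 -0.34] -0.8 w 53.1
t 11.07 tcp [420.9 -45.3 129.8] yaw -5.65 q6 -0.04 w 53.1 f [-0.19 -0.33 -0.34]
 now-axes cm [12.9  22.34  0.95] after-turn [12.88 22.35  0.98] az -0.05 level ax,ay [-0.    0.11]
t 11.07 tcp [420.9 -45.3 129.8] yaw -5.65 q6 -0.04 w 53.1 f [-0.19 -0.33 -0.34]
 now-axes cm [12.89 14.74  0.96] after-turn [12.87 14.75  0.98] az -0.05 level ax,ay [-0.    0.11]
```

Light pot (about 0.5 N), so it goes to the tray. I'll measure the fence more closely on the way.

```bash
python3 -m inch '[{"tx":1.64,"ty":-4.32,"tz":0,"ax":0,"ay":0,"az":0,"jaw":0},{"tx":1.64,"ty":-4.32,"tz":0,"ax":0,"ay":0,"az":0,"jaw":0},{"tx":1.64,"ty":-4.32,"tz":-1,"ax":0,"ay":0,"az":0,"jaw":0},{"tx":1.64,"ty":-4.32,"tz":-2,"ax":0,"ay":0,"az":0,"jaw":0},{"tx":1.64,"ty":-4.32,"tz":-2,"ax":0,"ay":0,"az":0,"jaw":0},{"tx":0,"ty":0,"tz":0,"ax":0,"ay":0,"az":-9,"jaw":0},{"tx":0,"ty":0,"tz":0,"ax":0,"ay":0,"az":0,"jaw":0},{"tx":0,"ty":0,"tz":0,"ax":0,"ay":0,"az":0,"jaw":0},{"tx":0,"ty":0,"tz":0,"ax":0,"ay":0,"az":0,"jaw":0}]'
python3 - <<'E'
from h import *
weigh()
im,d,C=shot('wrist','w4.png')
rs=masks_of('wrist','tray')
for q in rs[:2]:
    Q=cloud('wrist',d,q['pixels'],C); print(q['score'],len(Q),cv2.minAreaRect(np.ascontiguousarray(Q[:,:2],dtype=np.float32)))
P=cloud('wrist',d,d>0,C)
a=np.radians(3.34); O=np.array([563.9,254.3]); ex=np.array([np.cos(a),np.sin(a)]); ey=np.array([-ex[1],ex[0]])
L=np.c_[(P[:,:2]-O)@ex,(P[:,:2]-O)@ey,P[:,2]]
F=L[(L[:,2]>19)&(L[:,2]<29)&(L[:,0]>0)&(L[:,0]<80)&(abs(L[:,1])<170)]; np.save('F.npy',F)
print(len(F),F.min(0),F.max(0))
# model fit: fence polyline x=|..|
from scipy.optimize import least_squares
def r(p):
    u=F[:,0]-p[0]; v=F[:,1]-p[1]+p[2]*F[:,0]; u=u-p[2]*F[:,1]
    m=np.maximum(23,52-abs((v+45)%90-45)); return (u-m)
s=least_squares(r,[0,0,0],loss='soft_l1'); print('offset x,y,rot',s.x,np.sqrt(np.mean(r(s.x)**2)))
go(524.2,161.8,50,3.34)
E
```

```text
t: 12.2
ee_pos: [524.1, 160.8, 180.0]
orientation: [3.14, 0.088, -0.002]
ft_force: [-0.8, -0.1, -0.6]
width: 53.4
fz [-0.23 -0.02 -0.6  -0.71] -0.39 w 53.4
0.81 32046 ((564.1080932617188, 217.58328247070312), (153.31687927246094, 225.36749267578125), 3.4910032749176025)
0.72 6376 ((774.1631469726562, 292.5666198730469), (99.03616333007812, 85.95218658447266), 23.051925659179688)
1293 [  20.25242733 -140.8752066    19.01627562] [51.69207645 69.38653488 28.32802796]
offset x,y,rot [-1.29471878e+00  4.01907971e-01  9.92635941e-04] 1.2804224516887803
t 12.5 tcp [524.6 161.2 180.7] yaw 3.32 q6 0.22 w 53.5 f [-0.26  0.3  -0.61]
 now-axes cm [-0.03 -0.06 13.07] after-turn [-0.03 -0.06 13.07] az -0.02 level ax,ay [-0. -0.]
```

View pics/w4.png

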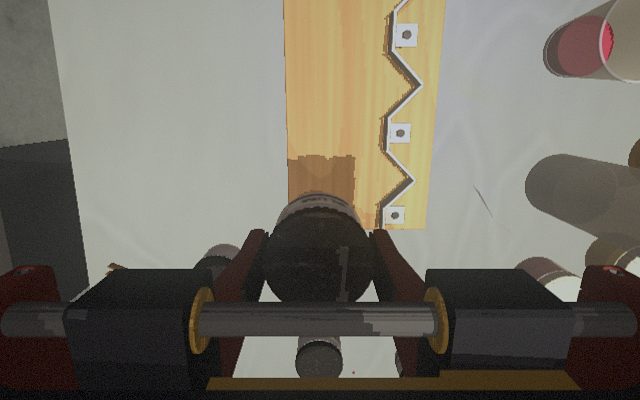

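Apexes show at (420,85) and (412,182) with the held pot short of the right notch. The fence fit moves the tray by only about 1 mm. I'll set the pot 45 mm short of home and push it in from behind.

```bash
python3 -m inch '[{"tx":1.36,"ty":-0.1,"tz":4,"ax":0,"ay":0,"az":0,"jaw":0},{"tx":0,"ty":0,"tz":4,"ax":0,"ay":0,"az":0,"jaw":0},{"tx":0,"ty":0,"tz":4,"ax":0,"ay":0,"az":0,"jaw":0},{"tx":0,"ty":0,"tz":2,"ax":0,"ay":0,"az":0,"jaw":0},{"tx":0,"ty":0,"tz":1,"ax":0,"ay":0,"az":0,"jaw":0},{"tx":0,"ty":0,"tz":0.35,"ax":0,"ay":0,"az":0,"jaw":0},{"tx":0,"ty":0,"tz":0,"ax":0,"ay":0,"az":0,"jaw":0},{"tx":0,"ty":0,"tz":0,"ax":0,"ay":0,"az":0,"jaw":0.8},{"tx":0,"ty":0,"tz":0,"ax":0,"ay":0,"az":0,"jaw":0.8},{"tx":0,"ty":0,"tz":0,"ax":0,"ay":0,"az":0,"jaw":0.8}]'
python3 -m inch '[{"tx":0,"ty":0,"tz":-2.5,"ax":0,"ay":0,"az":0,"jaw":0.8},{"tx":0,"ty":0,"tz":-2.5,"ax":0,"ay":0,"az":0,"jaw":0.8},{"tx":-2.6,"ty":0,"tz":0,"ax":0,"ay":0,"az":0,"jaw":0},{"tx":-2.6,"ty":0,"tz":0,"ax":0,"ay":0,"az":0,"jaw":0},{"tx":0,"ty":0,"tz":0,"ax":0,"ay":0,"az":0,"jaw":0},{"tx":0,"ty":0,"tz":0,"ax":0,"ay":0,"az":0,"jaw":0},{"tx":0,"ty":0,"tz":2,"ax":0,"ay":0,"az":0,"jaw":0},{"tx":0,"ty":0,"tz":2,"ax":0,"ay":0,"az":0,"jaw":0},{"tx":0,"ty":0,"tz":2,"ax":0,"ay":0,"az":0,"jaw":0},{"tx":0,"ty":0,"tz":0,"ax":0,"ay":0,"az":0,"jaw":0}]'
python3 - <<'E'
from h import *
a=np.radians(3.34); ex=np.array([np.cos(a),np.sin(a)]); T=np.array([583.1,165.6])-40.5*ex
im,d,C=shot('wrist','w5.png')
for q in masks_of('wrist','pot_1'):
    Q=cloud('wrist',d,q['pixels'],C); t=Q[Q[:,2]>45]
    if len(t)>20: print('pot',q['score'],((t.min(0)+t.max(0))/2).round(1),np.ptp(t,0).round())
go(*T,17,3.34)
E
```

```text
t: 13.75
ee_pos: [538.3, 163.3, 27.4]
orientation: [-3.14, -0.092, -0.001]
ft_force: [-0.2, -0.2, -0.6]
width: 70.0
t: 15.0
ee_pos: [486.4, 160.0, 16.0]
orientation: [3.14, 0.091, -0.003]
ft_force: [0.2, -0.2, 0.1]
width: 0.5
pot 0.67 [538.6 172.7  73. ] [55. 42. 56.]
t 15.1 tcp [487.1 160.3  17.3] yaw 3.34 q6 0.24 w 0.4 f [-0.29  0.24 -0.48]
 now-axes cm [5.57 0.03 0.04] after-turn [5.57 0.03 0.03] az 0.0 level ax,ay [-0.01 -0.03]
```

```bash
python3 -m inch '[{"tx":0.8,"ty":0,"tz":0,"ax":0,"ay":0,"az":0,"jaw":0},{"tx":0.8,"ty":0,"tz":0,"ax":0,"ay":0,"az":0,"jaw":0},{"tx":0.8,"ty":0,"tz":0,"ax":0,"ay":0,"az":0,"jaw":0},{"tx":0.8,"ty":0,"tz":0,"ax":0,"ay":0,"az":0,"jaw":0},{"tx":0.8,"ty":0,"tz":0,"ax":0,"ay":0,"az":0,"jaw":0},{"tx":0.6,"ty":0,"tz":0,"ax":0,"ay":0,"az":0,"jaw":0},{"tx":0.4,"ty":0,"tz":0,"ax":0,"ay":0,"az":0,"jaw":0},{"tx":0.3,"ty":0,"tz":0,"ax":0,"ay":0,"az":0,"jaw":0},{"tx":0.2,"ty":0,"tz":0,"ax":0,"ay":0,"az":0,"jaw":0}]'
python3 - <<'E'
from h import *
f=[]
for i in range(3): im,d,C=shot('wrist','w6.png'); f.append(get_obs()['ft_force'])
print(np.mean(f,0))
go(583.1-40.4,165.6-2.4,17,3.34)
E
```

```text
t: 16.23
ee_pos: [541.1, 163.4, 17.1]
orientation: [3.14, 0.092, -0.0]
ft_force: [-0.8, -0.0, 1.5]
width: -0.0
[-0.50256196 -0.04147139  0.24672606]
t 16.38 tcp [541.3 163.5  17.2] yaw 3.35 q6 0.21 w 0.4 f [ 0.07 -0.83  0.09]
 now-axes cm [0.14 0.03 0.02] after-turn [0.14 0.03 0.02] az 0.01 level ax,ay [-0.   -0.03]
```

View pics/w6.png

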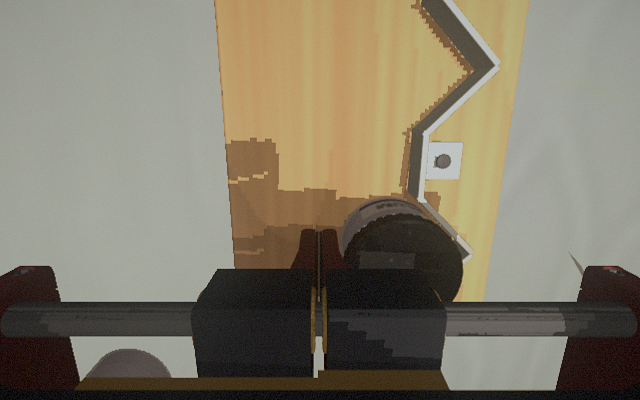

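The pot at (403,255) is almost touching the V. I'll push on in small steps and watch the force.

```bash
for i in 1; do python3 -m inch '[{"tx":0.1,"ty":0,"tz":0,"ax":0,"ay":0,"az":0,"jaw":0},{"tx":0,"ty":0,"tz":0,"ax":0,"ay":0,"az":0,"jaw":0}]' | sed -n '2p;4p'; done
python3 -m inch '[{"tx":0.1,"ty":0,"tz":0,"ax":0,"ay":0,"az":0,"jaw":0},{"tx":0,"ty":0,"tz":0,"ax":0,"ay":0,"az":0,"jaw":0}]' | sed -n '2p;4p'
python3 -m inch '[{"tx":0.1,"ty":0,"tz":0,"ax":0,"ay":0,"az":0,"jaw":0},{"tx":0,"ty":0,"tz":0,"ax":0,"ay":0,"az":0,"jaw":0}]' | sed -n '2p;4p'
```

```text
ee_pos: [542.2, 163.5, 17.2]
ft_force: [-0.7, -0.1, -0.0]
ee_pos: [543.2, 163.5, 17.2]
ft_force: [-0.0, -0.8, 1.0]
ee_pos: [544.1, 163.6, 17.2]
ft_force: [-1.1, -0.1, 0.5]
```

```bash
cat >> h.py <<'E'
def fx():
    f=[]
    for i in range(4): viewer.get_image('wrist'); f.append(get_obs()['ft_force'])
    print('f',np.mean(f,0).round(2), np.round(get_obs()['ee_pos'],1))
E
python3 -c "from h import *;fx()"
python3 -m inch '[{"tx":0.1,"ty":0,"tz":0,"ax":0,"ay":0,"az":0,"jaw":0},{"tx":0,"ty":0,"tz":0,"ax":0,"ay":0,"az":0,"jaw":0}]' | sed -n '2p;4p'
python3 -c "from h import *;fx()"
python3 -m inch '[{"tx":0.1,"ty":0,"tz":0,"ax":0,"ay":0,"az":0,"jaw":0},{"tx":0,"ty":0,"tz":0,"ax":0,"ay":0,"az":0,"jaw":0}]' | sed -n '2p;4p'
python3 -c "from h import *;fx()"
```

```text
f [-0.76  0.41  0.39] [544.1 163.6  17.2]
ee_pos: [544.4, 163.6, 17.1]
ft_force: [-3.9, 0.9, 2.9]
f [-4.82  1.49  2.66] [544.4 163.6  17.1]
ee_pos: [544.5, 163.6, 17.0]
ft_force: [-7.9, 3.5, 5.8]
f [-8.14  2.03  5.78] [544.4 163.6  17. ]
```

Firm contact at TCP x of about 544.4. Backing off to check.

```bash
python3 -m inch '[{"tx":-0.5,"ty":0,"tz":0,"ax":0,"ay":0,"az":0,"jaw":0},{"tx":-2.5,"ty":0,"tz":0,"ax":0,"ay":0,"az":0,"jaw":0},{"tx":-3,"ty":0,"tz":-2,"ax":0,"ay":0,"az":0,"jaw":0},{"tx":0,"ty":3,"tz":-5,"ax":0,"ay":0,"az":0,"jaw":0.5},{"tx":0,"ty":4,"tz":-5,"ax":0,"ay":0,"az":0,"jaw":1},{"tx":0,"ty":0,"tz":0,"ax":0,"ay":0,"az":0,"jaw":1},{"tx":0,"ty":0,"tz":0,"ax":0,"ay":0,"az":0,"jaw":1}]'
cat >> h.py <<'E'
a_=np.radians(3.34); ex=np.array([np.cos(a_),np.sin(a_)]); ey=np.array([-ex[1],ex[0]]); O=np.array([562.9,254.6])
def look(f=None,cam='wrist'):
    im,d,C=shot(cam,f)
    for q in masks_of(cam,'pot_1'):
        Q=cloud(cam,d,q['pixels'],C); zt=np.percentile(Q[:,2],90) if len(Q) else 0; t=Q[Q[:,2]>zt-4]
        if len(t)<20 or zt>150: continue
        c,r=cv2.minEnclosingCircle(np.ascontiguousarray(t[:,:2],dtype=np.float32)); m=((t.min(0)+t.max(0))/2)[:2]
        print('pot',round(q['score'],2),'ctr',m.round(1),'ext',np.ptp(t,0)[:2].round(),'ztop',zt.round(1),'tray-frame',((m-O)@ex).round(1),((m-O)@ey).round(1))
E
python3 - <<'E'
from h import *
look('w7.png'); go(425.5,53.5,100,-5.6)
E
```

```text
t: 19.1
ee_pos: [490.5, 91.2, 135.9]
orientation: [-3.14, -0.091, -0.002]
ft_force: [-0.2, 0.2, -0.2]
width: 36.9
pot 0.96 ctr [424.4  53.8] ext [52. 54.] ztop 44.2 tray-frame -150.0 -192.4
pot 0.72 ctr [525.   24.3] ext [ 56. 191.] ztop 44.4 tray-frame -51.2 -227.7
pot 0.65 ctr [581.4 165.5] ext [54. 53.] ztop 50.3 tray-frame 13.3 -90.1
pot 0.41 ctr [565.8 177. ] ext [157. 153.] ztop 7.5 tray-frame -1.6 -77.6
t 19.2 tcp [489.6  91.6 134.8] yaw 3.38 q6 0.1 w 44.8 f [ 0.03 -0.49 -0.16]
 now-axes cm [-6.62  3.42  3.5 ] after-turn [-6.01  4.42  3.48] az 8.98 level ax,ay [0.01 0.09]
```

Pot 1 is home to within 2 mm and upright. Next, the pot at (424.5,53.7).

```bash
python3 -m inch '[{"tx":-3.3,"ty":1.7,"tz":0,"ax":0,"ay":0,"az":0,"jaw":1},{"tx":-3.3,"ty":1.7,"tz":0,"ax":0,"ay":0,"az":0,"jaw":1},{"tx":0,"ty":0,"tz":3,"ax":0,"ay":0,"az":0,"jaw":1},{"tx":0,"ty":0,"tz":0,"ax":0,"ay":0,"az":0,"jaw":1},{"tx":0,"ty":0,"tz":0,"ax":0,"ay":0,"az":0,"jaw":1}]'
python3 - <<'E'
from h import *
look(); go(424.5,53.7,20,3.34)
E
```

```text
t: 19.82
ee_pos: [426.5, 53.9, 105.8]
orientation: [3.14, 0.093, -0.002]
ft_force: [0.8, 0.6, 0.1]
width: 87.4
pot 0.97 ctr [505.6 -12.2] ext [ 69. 117.] ztop 44.3 tray-frame -72.7 -263.0
pot 0.84 ctr [581.5 165.6] ext [55. 54.] ztop 50.2 tray-frame 13.4 -89.9
pot 0.71 ctr [424.7  53.9] ext [53. 53.] ztop 44.2 tray-frame -149.6 -192.3
t 19.93 tcp [427.   53.9 106.3] yaw 3.39 q6 0.04 w 87.9 f [ 0.6  -1.02 -0.33]
 now-axes cm [-0.26  0.    8.63] after-turn [-0.25  0.    8.63] az 0.05 level ax,ay [-0.   -0.04]
```

```bash
python3 -m inch '[{"tx":-0.24,"ty":0,"tz":3,"ax":0,"ay":0,"az":0,"jaw":1},{"tx":0,"ty":0,"tz":3,"ax":0,"ay":0,"az":0,"jaw":1},{"tx":0,"ty":0,"tz":2.6,"ax":0,"ay":0,"az":0,"jaw":1},{"tx":0,"ty":0,"tz":0,"ax":0,"ay":0,"az":0,"jaw":0},{"tx":0,"ty":0,"tz":0,"ax":0,"ay":0,"az":0,"jaw":0},{"tx":0,"ty":0,"tz":0,"ax":0,"ay":0,"az":0,"jaw":0},{"tx":0,"ty":0,"tz":0,"ax":0,"ay":0,"az":0,"jaw":0},{"tx":0,"ty":0,"tz":-1,"ax":0,"ay":0,"az":0,"jaw":0},{"tx":0,"ty":0,"tz":-3,"ax":0,"ay":0,"az":0,"jaw":0},{"tx":0,"ty":0,"tz":-4,"ax":0,"ay":0,"az":0,"jaw":0},{"tx":0,"ty":0,"tz":-3,"ax":0,"ay":0,"az":0,"jaw":0},{"tx":0,"ty":0,"tz":0,"ax":0,"ay":0,"az":0,"jaw":0}]'
python3 - <<'E'
from h import *
weigh(); im,d,C=shot('top','t3.png'); look(cam='top')
m=O+15*ex-45*ex; print('mid drop'); go(*m,27,3.34)
print('chest'); go(519.8,-355.9,150,-5.6)
E
```

```text
t: 21.42
ee_pos: [425.3, 53.4, 132.0]
orientation: [-3.14, -0.092, -0.008]
ft_force: [0.7, 0.4, -3.4]
width: 53.3
fz [-3.26 -2.63 -3.05 -3.49] -3.11 w 53.4
pot 0.83 ctr [657.3 -60.7] ext [52. 51.] ztop 45.9 tray-frame 75.9 -320.3
pot 0.75 ctr [537.  -43.6] ext [51. 51.] ztop 45.8 tray-frame -43.2 -296.2
pot 0.69 ctr [582.4 164.8] ext [48. 52.] ztop 51.8 tray-frame 14.3 -90.8
mid drop
t 21.77 tcp [423.2  53.2 128.9] yaw 3.35 q6 0.04 w 52.9 f [ 0.28  0.3  -3.32]
 now-axes cm [ 12.15 -19.29  10.16] after-turn [ 12.12 -19.29  10.19] az 0.01 level ax,ay [0.   0.14]
chest
t 21.77 tcp [423.2  53.2 128.9] yaw 3.35 q6 0.04 w 52.9 f [ 0.28  0.3  -3.32]
 now-axes cm [ 7.25 41.41 -2.12] after-turn [13.61 39.78 -2.11] az 8.95 level ax,ay [0.   0.14]
```

View pics/t3.png

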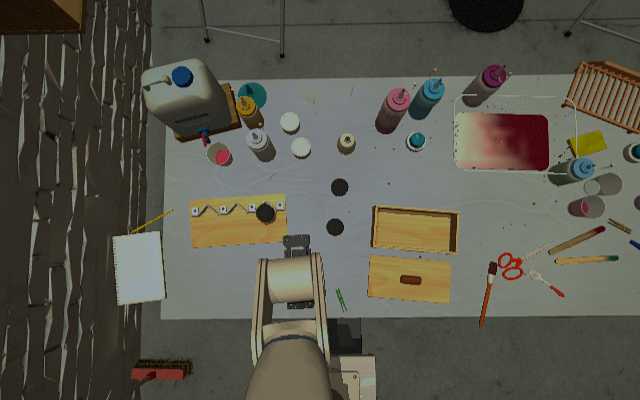

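This one is heavy (3.1 N), so it goes to the chest's -y place. The picture shows the first pot in its notch at (265,213) and the two others unmoved.

```bash
python3 -m inch '[{"tx":0.73,"ty":4.14,"tz":-0.5,"ax":0,"ay":0,"az":0,"jaw":0},{"tx":0.73,"ty":4.14,"tz":-0.5,"ax":0,"ay":0,"az":0,"jaw":0},{"tx":0.73,"ty":4.14,"tz":0,"ax":0,"ay":0,"az":0,"jaw":0},{"tx":0.73,"ty":4.14,"tz":0,"ax":0,"ay":0,"az":0,"jaw":0},{"tx":0.73,"ty":4.14,"tz":0,"ax":0,"ay":0,"az":0,"jaw":0},{"tx":0.73,"ty":4.14,"tz":0,"ax":0,"ay":0,"az":0,"jaw":0},{"tx":0.73,"ty":4.14,"tz":0,"ax":0,"ay":0,"az":0,"jaw":0},{"tx":0.73,"ty":4.14,"tz":0,"ax":0,"ay":0,"az":0,"jaw":0},{"tx":0.73,"ty":4.14,"tz":0,"ax":0,"ay":0,"az":0,"jaw":0},{"tx":0.68,"ty":4.14,"tz":0,"ax":0,"ay":0,"az":0,"jaw":0},{"tx":0,"ty":0,"tz":0,"ax":0,"ay":0,"az":8.95,"jaw":0},{"tx":0,"ty":0,"tz":0,"ax":0,"ay":0,"az":0,"jaw":0}]'
python3 -m inch '[{"tx":0,"ty":0,"tz":0,"ax":0,"ay":0,"az":0,"jaw":0},{"tx":0,"ty":0,"tz":0,"ax":0,"ay":0,"az":0,"jaw":0}]' >/dev/null
python3 -c "
from h import *
go(519.8,-355.9,28,-5.6)"
```

```text
t: 23.28
ee_pos: [519.8, -355.7, 138.5]
orientation: [-3.136, 0.153, 0.003]
ft_force: [0.4, 0.1, -2.8]
width: 53.0
t 23.52 tcp [ 520.4 -355.1  139.8] yaw -5.46 q6 -0.52 w 53.3 f [ 0.17 -0.03 -2.43]
 now-axes cm [-0.05  0.08 11.18] after-turn [-0.06  0.08 11.18] az 0.14 level ax,ay [-0.02  0.03]
```

```bash
python3 -m inch '[{"tx":-0.05,"ty":0.08,"tz":3,"ax":0,"ay":0,"az":0,"jaw":0},{"tx":0,"ty":0,"tz":3,"ax":0,"ay":0,"az":0,"jaw":0},{"tx":0,"ty":0,"tz":3,"ax":0,"ay":0,"az":0,"jaw":0},{"tx":0,"ty":0,"tz":1.5,"ax":0,"ay":0,"az":0,"jaw":0},{"tx":0,"ty":0,"tz":0.5,"ax":0,"ay":0,"az":0,"jaw":0},{"tx":0,"ty":0,"tz":0.2,"ax":0,"ay":0,"az":0,"jaw":0},{"tx":0,"ty":0,"tz":0.1,"ax":0,"ay":0,"az":0,"jaw":0},{"tx":0,"ty":0,"tz":0,"ax":0,"ay":0,"az":0,"jaw":0}]'
```

```text
t: 24.52
ee_pos: [520.6, -356.9, 28.0]
orientation: [3.137, -0.153, 0.002]
ft_force: [-0.3, -0.1, -0.1]
width: 53.3
```

```bash
python3 -m inch '[{"tx":0,"ty":0,"tz":0,"ax":0,"ay":0,"az":0,"jaw":0.74},{"tx":0,"ty":0,"tz":0,"ax":0,"ay":0,"az":0,"jaw":0.74},{"tx":0,"ty":0,"tz":0,"ax":0,"ay":0,"az":0,"jaw":0.74},{"tx":0,"ty":0,"tz":-4,"ax":0,"ay":0,"az":0,"jaw":0.74},{"tx":0,"ty":0,"tz":-4,"ax":0,"ay":0,"az":0,"jaw":0.74},{"tx":0,"ty":0,"tz":-3,"ax":0,"ay":0,"az":0,"jaw":1},{"tx":0,"ty":0,"tz":0,"ax":0,"ay":0,"az":0,"jaw":1}]'
python3 -c "
from h import *
look('w8.png'); go(537.2,-43.7,100,-5.6)"
```

```text
t: 25.4
ee_pos: [521.4, -357.5, 139.5]
orientation: [3.135, -0.153, 0.007]
ft_force: [0.2, -0.2, -1.0]
width: 81.6
pot 0.79 ctr [ 520.9 -356.8] ext [54. 54.] ztop 51.2 tray-frame -77.5 -607.9
pot 0.38 ctr [ 525.  -311.1] ext [139. 194.] ztop 65.6 tray-frame -70.8 -562.6
t 25.5 tcp [ 519.6 -356.3  136.5] yaw -5.6 q6 -0.52 w 87.0 f [-0.26  0.22 -0.06]
 now-axes cm [ -1.3  -31.28   3.65] after-turn [ -1.3  -31.28   3.65] az 0.0 level ax,ay [-0.01  0.02]
```

Standing on the chest floor (top at z 51). Next, the pot at (537,-44).

```bash
python3 -m inch '[{"tx":-0.16,"ty":-3.9,"tz":0,"ax":0,"ay":0,"az":0,"jaw":1},{"tx":-0.16,"ty":-3.9,"tz":0,"ax":0,"ay":0,"az":0,"jaw":1},{"tx":-0.16,"ty":-3.9,"tz":0,"ax":0,"ay":0,"az":0,"jaw":1},{"tx":-0.16,"ty":-3.9,"tz":0,"ax":0,"ay":0,"az":0,"jaw":1},{"tx":-0.16,"ty":-3.9,"tz":0,"ax":0,"ay":0,"az":0,"jaw":1},{"tx":-0.16,"ty":-3.9,"tz":0,"ax":0,"ay":0,"az":0,"jaw":1},{"tx":-0.17,"ty":-3.9,"tz":0,"ax":0,"ay":0,"az":0,"jaw":1},{"tx":-0.17,"ty":-3.9,"tz":0,"ax":0,"ay":0,"az":0,"jaw":1},{"tx":0,"ty":0,"tz":3,"ax":0,"ay":0,"az":0,"jaw":1},{"tx":0,"ty":0,"tz":0,"ax":0,"ay":0,"az":0,"jaw":1},{"tx":0,"ty":0,"tz":0,"ax":0,"ay":0,"az":0,"jaw":1}]'
python3 -c "
from h import *
look('w9.png'); go(537.2,-43.7,20,-5.6)"
```

```text
t: 26.88
ee_pos: [537.1, -45.0, 106.6]
orientation: [-3.138, 0.154, 0.002]
ft_force: [1.0, -0.3, -0.2]
width: 87.7
pot 0.65 ctr [537.  -44.1] ext [53. 54.] ztop 44.2 tray-frame -43.3 -296.7
pot 0.61 ctr [657.4 -60. ] ext [54. 54.] ztop 44.2 tray-frame 76.0 -319.6
t 26.98 tcp [537.8 -45.2 107.4] yaw -5.65 q6 -0.01 w 87.5 f [-0.31 -0.04 -0.13]
 now-axes cm [-0.08 -0.15  8.74] after-turn [-0.07 -0.15  8.74] az -0.05 level ax,ay [-0.   -0.03]
```

```bash
python3 -m inch '[{"tx":-0.05,"ty":-0.1,"tz":3,"ax":0,"ay":0,"az":0,"jaw":1},{"tx":0,"ty":0,"tz":3,"ax":0,"ay":0,"az":0,"jaw":1},{"tx":0,"ty":0,"tz":2.7,"ax":0,"ay":0,"az":0,"jaw":1},{"tx":0,"ty":0,"tz":0,"ax":0,"ay":0,"az":0,"jaw":0},{"tx":0,"ty":0,"tz":0,"ax":0,"ay":0,"az":0,"jaw":0},{"tx":0,"ty":0,"tz":0,"ax":0,"ay":0,"az":0,"jaw":0},{"tx":0,"ty":0,"tz":0,"ax":0,"ay":0,"az":0,"jaw":0},{"tx":0,"ty":0,"tz":-1,"ax":0,"ay":0,"az":0,"jaw":0},{"tx":0,"ty":0,"tz":-3,"ax":0,"ay":0,"az":0,"jaw":0},{"tx":0,"ty":0,"tz":-4,"ax":0,"ay":0,"az":0,"jaw":0},{"tx":0,"ty":0,"tz":-3,"ax":0,"ay":0,"az":0,"jaw":0},{"tx":0,"ty":0,"tz":0,"ax":0,"ay":0,"az":0,"jaw":0}]'
python3 - <<'E'
from h import *
weigh()
m=O+15*ex-45*ex; print('mid drop'); go(*m,27,3.34)
print('chest'); go(527.2,-280.3,28,-5.6)
E
```

```text
t: 28.48
ee_pos: [538.8, -43.8, 132.8]
orientation: [3.138, -0.153, 0.009]
ft_force: [1.0, -0.2, -0.8]
width: 53.5
fz [-0.69 -0.39 -0.3  -0.67] -0.51 w 53.0
mid drop
t 28.68 tcp [536.1 -43.5 128.9] yaw -5.6 q6 -0.01 w 53.0 f [-0.91  1.1  -0.67]
 now-axes cm [ -3.19 -29.47  10.2 ] after-turn [  1.41 -29.61  10.19] az -8.94 level ax,ay [-0.    0.11]
chest
t 28.68 tcp [536.1 -43.5 128.9] yaw -5.6 q6 -0.01 w 53.0 f [-0.91  1.1  -0.67]
 now-axes cm [ 1.44 23.65 10.09] after-turn [ 1.42 23.65 10.09] az 0.0 level ax,ay [-0.    0.11]
```

Light (0.5 N), so it goes to the middle notch.

```bash
python3 -m inch '[{"tx":-0.4,"ty":-3.68,"tz":-1,"ax":0,"ay":0,"az":0,"jaw":0},{"tx":-0.4,"ty":-3.68,"tz":0,"ax":0,"ay":0,"az":0,"jaw":0},{"tx":-0.4,"ty":-3.68,"tz":0,"ax":0,"ay":0,"az":0,"jaw":0},{"tx":-0.4,"ty":-3.68,"tz":0,"ax":0,"ay":0,"az":0,"jaw":0},{"tx":-0.4,"ty":-3.68,"tz":0,"ax":0,"ay":0,"az":0,"jaw":0},{"tx":-0.4,"ty":-3.68,"tz":0,"ax":0,"ay":0,"az":0,"jaw":0},{"tx":-0.4,"ty":-3.69,"tz":0,"ax":0,"ay":0,"az":0,"jaw":0},{"tx":-0.39,"ty":-3.7,"tz":0,"ax":0,"ay":0,"az":0,"jaw":0},{"tx":0,"ty":0,"tz":0,"ax":0,"ay":0,"az":-8.94,"jaw":0},{"tx":0,"ty":0,"tz":4,"ax":0,"ay":0,"az":0,"jaw":0},{"tx":0,"ty":0,"tz":0,"ax":0,"ay":0,"az":0,"jaw":0},{"tx":0,"ty":0,"tz":0,"ax":0,"ay":0,"az":0,"jaw":0}]'
python3 - <<'E'
from h import *
m=O-30*ex;go(*m,27,3.34)
E
```

```text
t: 30.18
ee_pos: [533.9, 252.6, 99.8]
orientation: [3.14, 0.091, -0.002]
ft_force: [-0.4, 0.8, -0.9]
width: 53.3
t 30.18 tcp [533.9 252.6  99.8] yaw 3.32 q6 0.36 w 53.3 f [-0.42  0.84 -0.85]
 now-axes cm [-0.08 -0.04  7.28] after-turn [-0.09 -0.03  7.28] az -0.02 level ax,ay [0.02 0.07]
```

```bash
python3 -m inch '[{"tx":-0.08,"ty":-0.04,"tz":3,"ax":0,"ay":0,"az":0,"jaw":0},{"tx":0,"ty":0,"tz":3,"ax":0,"ay":0,"az":0,"jaw":0},{"tx":0,"ty":0,"tz":1,"ax":0,"ay":0,"az":0,"jaw":0},{"tx":0,"ty":0,"tz":0.25,"ax":0,"ay":0,"az":0,"jaw":0},{"tx":0,"ty":0,"tz":0,"ax":0,"ay":0,"az":0,"jaw":0},{"tx":0,"ty":0,"tz":0,"ax":0,"ay":0,"az":0,"jaw":0.8},{"tx":0,"ty":0,"tz":0,"ax":0,"ay":0,"az":0,"jaw":0.8},{"tx":0,"ty":0,"tz":0,"ax":0,"ay":0,"az":0,"jaw":0.8}]'
python3 -m inch '[{"tx":0,"ty":0,"tz":-2.5,"ax":0,"ay":0,"az":0,"jaw":0.8},{"tx":0,"ty":0,"tz":-2.5,"ax":0,"ay":0,"az":0,"jaw":0.8},{"tx":-2.6,"ty":0,"tz":0,"ax":0,"ay":0,"az":0,"jaw":0},{"tx":-2.6,"ty":0,"tz":0,"ax":0,"ay":0,"az":0,"jaw":0},{"tx":0,"ty":0,"tz":0,"ax":0,"ay":0,"az":0,"jaw":0},{"tx":0,"ty":0,"tz":0,"ax":0,"ay":0,"az":0,"jaw":0},{"tx":0,"ty":0,"tz":2,"ax":0,"ay":0,"az":0,"jaw":0},{"tx":0,"ty":0,"tz":2,"ax":0,"ay":0,"az":0,"jaw":0},{"tx":0,"ty":0,"tz":2,"ax":0,"ay":0,"az":0,"jaw":0},{"tx":0,"ty":0,"tz":0,"ax":0,"ay":0,"az":0,"jaw":0}]'
python3 - <<'E'
from h import *
look(); m=O+15*ex-38.7*ex;go(*m,17,3.34)
E
```

```text
t: 31.18
ee_pos: [533.4, 253.2, 27.8]
orientation: [-3.14, -0.092, -0.001]
ft_force: [-1.1, 0.0, -0.2]
width: 70.1
t: 32.42
ee_pos: [481.4, 249.7, 16.2]
orientation: [3.139, 0.091, -0.003]
ft_force: [-0.4, -0.3, 0.8]
width: 0.3
pot 0.59 ctr [529.  262.7] ext [64. 43.] ztop 50.0 tray-frame -33.4 10.1
pot 0.56 ctr [551.3 228. ] ext [90. 91.] ztop 42.3 tray-frame -13.1 -25.9
t 32.52 tcp [482.1 250.2  17.7] yaw 3.33 q6 0.4 w 0.7 f [-0.78 -0.54 -0.07]
 now-axes cm [5.72 0.03 0.07] after-turn [5.72 0.03 0.07] az -0.01 level ax,ay [-0.01 -0.02]
```

```bash
python3 -m inch '[{"tx":0.8,"ty":0.03,"tz":0,"ax":0,"ay":0,"az":0,"jaw":0},{"tx":0.8,"ty":0,"tz":0,"ax":0,"ay":0,"az":0,"jaw":0},{"tx":0.8,"ty":0,"tz":0,"ax":0,"ay":0,"az":0,"jaw":0},{"tx":0.8,"ty":0,"tz":0,"ax":0,"ay":0,"az":0,"jaw":0},{"tx":0.8,"ty":0,"tz":0,"ax":0,"ay":0,"az":0,"jaw":0},{"tx":0.6,"ty":0,"tz":0,"ax":0,"ay":0,"az":0,"jaw":0},{"tx":0.4,"ty":0,"tz":0,"ax":0,"ay":0,"az":0,"jaw":0},{"tx":0.3,"ty":0,"tz":0,"ax":0,"ay":0,"az":0,"jaw":0},{"tx":0.3,"ty":0,"tz":0,"ax":0,"ay":0,"az":0,"jaw":0},{"tx":0,"ty":0,"tz":0,"ax":0,"ay":0,"az":0,"jaw":0}]' |sed -n '2p;4p'
python3 -c "from h import *;fx()"
python3 -m inch '[{"tx":0.1,"ty":0,"tz":0,"ax":0,"ay":0,"az":0,"jaw":0},{"tx":0,"ty":0,"tz":0,"ax":0,"ay":0,"az":0,"jaw":0}]' | sed -n '2p;4p'
python3 -c "from h import *;fx()"
```

```text
ee_pos: [537.6, 253.1, 17.4]
ft_force: [0.9, 0.2, 0.4]
f [ 0.14  0.06 -0.03] [537.3 253.1  17.4]
ee_pos: [538.2, 253.1, 17.5]
ft_force: [-0.4, -0.3, 0.1]
f [-0.31  0.07 -0.19] [538.2 253.1  17.5]
```

```bash
python3 -m inch '[{"tx":0.1,"ty":0,"tz":0,"ax":0,"ay":0,"az":0,"jaw":0},{"tx":0,"ty":0,"tz":0,"ax":0,"ay":0,"az":0,"jaw":0}]' | sed -n '2p;4p'
python3 -c "from h import *;fx()"
python3 -m inch '[{"tx":0.08,"ty":0,"tz":0,"ax":0,"ay":0,"az":0,"jaw":0},{"tx":0,"ty":0,"tz":0,"ax":0,"ay":0,"az":0,"jaw":0}]' | sed -n '2p;4p'
python3 -c "from h import *;fx()"
```

```text
ee_pos: [538.9, 253.1, 17.4]
ft_force: [-2.5, 1.1, 1.8]
f [-2.64  0.61  1.77] [538.9 253.1  17.5]
ee_pos: [539.0, 253.2, 17.4]
ft_force: [-5.2, 1.5, 5.4]
f [-6.17  1.11  3.76] [539.1 253.2  17.4]
```

Home contact reached. I'll back off, check it, and go to the last pot at (657,-60).

```bash
python3 -m inch '[{"tx":-0.5,"ty":0,"tz":0,"ax":0,"ay":0,"az":0,"jaw":0},{"tx":-2.5,"ty":0,"tz":0,"ax":0,"ay":0,"az":0,"jaw":0},{"tx":-3,"ty":0,"tz":-2,"ax":0,"ay":0,"az":0,"jaw":0},{"tx":0,"ty":0,"tz":-5,"ax":0,"ay":0,"az":0,"jaw":0.5},{"tx":0,"ty":2,"tz":-6,"ax":0,"ay":0,"az":0,"jaw":1},{"tx":0,"ty":4,"tz":0,"ax":0,"ay":0,"az":0,"jaw":1},{"tx":0,"ty":4,"tz":0,"ax":0,"ay":0,"az":0,"jaw":1},{"tx":0,"ty":0,"tz":0,"ax":0,"ay":0,"az":0,"jaw":1},{"tx":0,"ty":0,"tz":0,"ax":0,"ay":0,"az":0,"jaw":1}]'
python3 - <<'E'
from h import *
look('w10.png'); look('t4.png',cam='top'); go(657.4,-60,100,-5.6)
E
```

```text
t: 36.45
ee_pos: [486.4, 150.3, 146.9]
orientation: [-3.14, -0.09, -0.001]
ft_force: [-0.3, -0.2, -0.7]
width: 57.0
pot 0.79 ctr [575.8 255. ] ext [54. 54.] ztop 50.2 tray-frame 12.9 -0.4
pot 0.79 ctr [581.3 166. ] ext [54. 53.] ztop 50.2 tray-frame 13.2 -89.6
pot 0.64 ctr [658.7 -62.1] ext [49. 48.] ztop 45.8 tray-frame 77.2 -321.8
pot 0.64 ctr [576.  233.9] ext [51. 93.] ztop 52.3 tray-frame 11.9 -21.4
pot 0.57 ctr [ 521.2 -356. ] ext [50. 51.] ztop 52.1 tray-frame -77.2 -607.1
pot 0.43 ctr [585.4 162. ] ext [42. 45.] ztop 52.2 tray-frame 17.1 -93.8
t 36.65 tcp [486.  150.9 146.6] yaw 3.41 q6 0.22 w 72.7 f [-0.72  0.22  0.41]
 now-axes cm [15.86 22.08  4.66] after-turn [19.12 19.32  4.66] az 9.01 level ax,ay [-0. -0.]
```

View pics/w10.png

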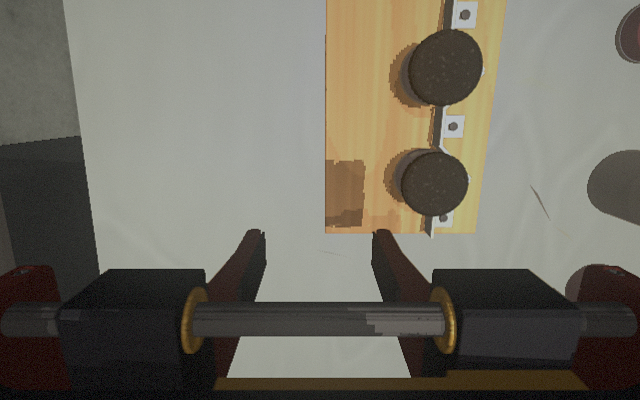

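Both pots sit in their notches at (445,66) and (434,183), with equal offsets in the tray frame. On to the last pot.

```bash
python3 -m inch '[{"tx":1.98,"ty":2.76,"tz":0,"ax":0,"ay":0,"az":0,"jaw":1},{"tx":1.98,"ty":2.76,"tz":0,"ax":0,"ay":0,"az":0,"jaw":1},{"tx":1.98,"ty":2.76,"tz":0,"ax":0,"ay":0,"az":0,"jaw":1},{"tx":1.98,"ty":2.76,"tz":0,"ax":0,"ay":0,"az":0,"jaw":1},{"tx":1.98,"ty":2.76,"tz":0,"ax":0,"ay":0,"az":0,"jaw":1},{"tx":1.98,"ty":2.76,"tz":0,"ax":0,"ay":0,"az":0,"jaw":1},{"tx":1.98,"ty":2.76,"tz":0,"ax":0,"ay":0,"az":0,"jaw":1},{"tx":1.98,"ty":2.76,"tz":0,"ax":0,"ay":0,"az":0,"jaw":1},{"tx":0,"ty":0,"tz":0,"ax":0,"ay":0,"az":9,"jaw":1},{"tx":0,"ty":0,"tz":4,"ax":0,"ay":0,"az":0,"jaw":1},{"tx":0,"ty":0,"tz":0,"ax":0,"ay":0,"az":0,"jaw":1},{"tx":0,"ty":0,"tz":0,"ax":0,"ay":0,"az":0,"jaw":1}]'
python3 -c "
from h import *
look('w11.png'); go(657.4,-60.2,20,-5.6)"
```

```text
t: 38.15
ee_pos: [657.3, -60.6, 107.3]
orientation: [3.138, -0.154, 0.0]
ft_force: [0.6, -0.4, 0.6]
width: 87.9
pot 0.68 ctr [657.8 -59.9] ext [54. 54.] ztop 44.2 tray-frame 76.4 -319.5
t 38.25 tcp [657.9 -60.8 108.2] yaw -5.62 q6 -0.01 w 87.8 f [0.55 0.08 0.77]
 now-axes cm [-0.08 -0.06  8.82] after-turn [-0.06 -0.06  8.82] az -0.02 level ax,ay [ 0.   -0.12]
```

```bash
python3 -m inch '[{"tx":0,"ty":-0.06,"tz":3,"ax":0,"ay":0,"az":0,"jaw":1},{"tx":0,"ty":0,"tz":3,"ax":0,"ay":0,"az":0,"jaw":1},{"tx":0,"ty":0,"tz":2.7,"ax":0,"ay":0,"az":0,"jaw":1},{"tx":0,"ty":0,"tz":0,"ax":0,"ay":0,"az":0,"jaw":0},{"tx":0,"ty":0,"tz":0,"ax":0,"ay":0,"az":0,"jaw":0},{"tx":0,"ty":0,"tz":0,"ax":0,"ay":0,"az":0,"jaw":0},{"tx":0,"ty":0,"tz":0,"ax":0,"ay":0,"az":0,"jaw":0},{"tx":0,"ty":0,"tz":-1,"ax":0,"ay":0,"az":0,"jaw":0},{"tx":0,"ty":0,"tz":-3,"ax":0,"ay":0,"az":0,"jaw":0},{"tx":0,"ty":0,"tz":-4,"ax":0,"ay":0,"az":0,"jaw":0},{"tx":0,"ty":0,"tz":-4,"ax":0,"ay":0,"az":0,"jaw":0},{"tx":0,"ty":0,"tz":0,"ax":0,"ay":0,"az":0,"jaw":0}]'
python3 - <<'E'
from h import *
weigh()
m=O+90*ey-30*ex; print('left drop'); go(*m,27,3.34)
print('chest'); go(527.2,-280.3,28,-5.6)
E
```

```text
t: 39.75
ee_pos: [659.3, -60.7, 143.6]
orientation: [3.137, -0.155, 0.011]
ft_force: [0.5, 0.3, -2.5]
width: 53.0
fz [-2.8  -3.21 -2.62 -1.37] -2.5 w 53.2
left drop
t 39.95 tcp [655.6 -60.3 137.9] yaw -5.66 q6 -0.01 w 53.2 f [-0.41  0.31 -1.37]
 now-axes cm [-16.66 -38.85  11.14] after-turn [-10.42 -40.98  11.09] az -9.0 level ax,ay [-0.    0.18]
chest
t 39.95 tcp [655.6 -60.3 137.9] yaw -5.66 q6 -0.01 w 53.2 f [-0.41  0.31 -1.37]
 now-axes cm [-10.58  23.16  11.02] after-turn [-10.63  23.14  10.99] az -0.06 level ax,ay [-0.    0.18]
```

Heavy (2.5 N), so it goes to the chest's middle place.

```bash
python3 -m inch '[{"tx":-1.51,"ty":3.31,"tz":0,"ax":0,"ay":0,"az":0,"jaw":0},{"tx":-1.51,"ty":3.31,"tz":0,"ax":0,"ay":0,"az":0,"jaw":0},{"tx":-1.51,"ty":3.31,"tz":0,"ax":0,"ay":0,"az":0,"jaw":0},{"tx":-1.51,"ty":3.31,"tz":0,"ax":0,"ay":0,"az":0,"jaw":0},{"tx":-1.51,"ty":3.31,"tz":0,"ax":0,"ay":0,"az":0,"jaw":0},{"tx":-1.51,"ty":3.31,"tz":0,"ax":0,"ay":0,"az":0,"jaw":0},{"tx":-1.52,"ty":3.3,"tz":0,"ax":0,"ay":0,"az":0,"jaw":0},{"tx":0,"ty":0,"tz":0,"ax":0,"ay":0,"az":0,"jaw":0},{"tx":0,"ty":0,"tz":0,"ax":0,"ay":0,"az":0,"jaw":0},{"tx":0,"ty":0,"tz":0,"ax":0,"ay":0,"az":0,"jaw":0}]'
python3 -c "
from h import *
weigh();go(527.2,-280.3,28,-5.6)"
```

```text
t: 41.2
ee_pos: [529.1, -279.5, 139.2]
orientation: [-3.137, 0.153, 0.001]
ft_force: [-0.5, 0.4, -2.9]
width: 53.0
fz [-2.41 -2.12 -3.01 -2.01] -2.38 w 53.6
t 41.4 tcp [ 529.2 -279.9  139.7] yaw -5.6 q6 -0.41 w 53.6 f [-0.09 -0.17 -2.01]
 now-axes cm [-0.2   0.06 11.17] after-turn [-0.2   0.06 11.17] az 0.0 level ax,ay [-0.  0.]
```

```bash
python3 -m inch '[{"tx":-0.2,"ty":0.06,"tz":3,"ax":0,"ay":0,"az":0,"jaw":0},{"tx":0,"ty":0,"tz":3,"ax":0,"ay":0,"az":0,"jaw":0},{"tx":0,"ty":0,"tz":3,"ax":0,"ay":0,"az":0,"jaw":0},{"tx":0,"ty":0,"tz":1.5,"ax":0,"ay":0,"az":0,"jaw":0},{"tx":0,"ty":0,"tz":0.5,"ax":0,"ay":0,"az":0,"jaw":0},{"tx":0,"ty":0,"tz":0.2,"ax":0,"ay":0,"az":0,"jaw":0},{"tx":0,"ty":0,"tz":0,"ax":0,"ay":0,"az":0,"jaw":0},{"tx":0,"ty":0,"tz":0,"ax":0,"ay":0,"az":0,"jaw":0}]'
python3 -c "
from h import *
fx()"
```

```text
t: 42.4
ee_pos: [527.3, -281.2, 28.6]
orientation: [3.137, -0.155, 0.002]
ft_force: [0.0, 0.1, -2.0]
width: 53.2
f [ 0.11 -0.19 -1.62] [ 527.  -281.1   28.2]
```

```bash
python3 -m inch '[{"tx":0,"ty":0,"tz":0.1,"ax":0,"ay":0,"az":0,"jaw":0},{"tx":0,"ty":0,"tz":0,"ax":0,"ay":0,"az":0,"jaw":0.74},{"tx":0,"ty":0,"tz":0,"ax":0,"ay":0,"az":0,"jaw":0.74},{"tx":0,"ty":0,"tz":0,"ax":0,"ay":0,"az":0,"jaw":0.74},{"tx":0,"ty":0,"tz":-4,"ax":0,"ay":0,"az":0,"jaw":0.74},{"tx":0,"ty":0,"tz":-4,"ax":0,"ay":0,"az":0,"jaw":0.74},{"tx":-3,"ty":0,"tz":-4,"ax":0,"ay":0,"az":0,"jaw":0.74},{"tx":-4,"ty":0,"tz":0,"ax":0,"ay":0,"az":0,"jaw":0.74},{"tx":-4,"ty":0,"tz":0,"ax":0,"ay":0,"az":0,"jaw":0.74},{"tx":-4,"ty":0,"tz":0,"ax":0,"ay":0,"az":0,"jaw":0.74},{"tx":0,"ty":0,"tz":0,"ax":0,"ay":0,"az":0,"jaw":0.74},{"tx":0,"ty":0,"tz":0,"ax":0,"ay":0,"az":0,"jaw":0.74}]'
python3 - <<'E'
from h import *
look('t5.png',cam='top')
im,d,C=shot('wrist','w12.png')
P=cloud('wrist',d,d>0,C)
K=P[(P[:,2]>36)&(P[:,2]<48)&(abs(P[:,0]-378)<50)&(abs(P[:,1]+266)<60)]
print('knob',len(K),cv2.minAreaRect(np.ascontiguousarray(K[:,:2],dtype=np.float32)),K[:,2].max())
go(378,-266,22,-5.6)
E
```

```text
t: 44.1
ee_pos: [378.5, -266.8, 147.1]
orientation: [3.137, -0.156, 0.002]
ft_force: [-0.6, -0.2, -0.0]
width: 65.0
pot 0.89 ctr [ 521.2 -355.9] ext [50. 50.] ztop 53.0 tray-frame -77.2 -607.1
pot 0.81 ctr [ 528.  -279.5] ext [50. 51.] ztop 52.9 tray-frame -66.0 -531.2
pot 0.79 ctr [582.4 164.9] ext [48. 51.] ztop 51.9 tray-frame 14.3 -90.7
pot 0.56 ctr [577.7 254.8] ext [48. 52.] ztop 51.5 tray-frame 14.8 -0.6
knob 1837 ((378.3448791503906, -266.0649108886719), (59.296756744384766, 23.835033416748047), 84.95565032958984) 44.993856268792
t 44.25 tcp [ 378.7 -266.5  146.8] yaw -5.63 q6 -0.54 w 65.2 f [0.61 0.22 0.61]
 now-axes cm [-0.09 -0.05 12.48] after-turn [-0.08 -0.04 12.48] az -0.03 level ax,ay [ 0.02 -0.04]
```

View pics/t5.png

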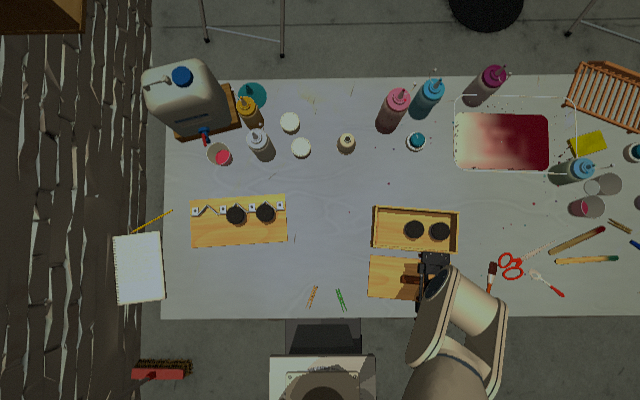

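All four are sorted: pots in notches at (236,213) and (265,213), and in the chest at (413,230) and (440,231). No black pot is left over. Now the lid goes back.

```bash
python3 -m inch '[{"tx":-0.06,"ty":-0.04,"tz":4,"ax":0,"ay":0,"az":0,"jaw":0.6},{"tx":0,"ty":0,"tz":4,"ax":0,"ay":0,"az":0,"jaw":0.6},{"tx":0,"ty":0,"tz":3,"ax":0,"ay":0,"az":0,"jaw":0.6},{"tx":0,"ty":0,"tz":1.4,"ax":0,"ay":0,"az":0,"jaw":0.6},{"tx":0,"ty":0,"tz":0,"ax":0,"ay":0,"az":0,"jaw":0},{"tx":0,"ty":0,"tz":0,"ax":0,"ay":0,"az":0,"jaw":0},{"tx":0,"ty":0,"tz":0,"ax":0,"ay":0,"az":0,"jaw":0},{"tx":0,"ty":0,"tz":0,"ax":0,"ay":0,"az":0,"jaw":0},{"tx":0,"ty":0,"tz":0,"ax":0,"ay":0,"az":0,"jaw":0}]'
python3 -m inch '[{"tx":0,"ty":0,"tz":-0.5,"ax":0,"ay":0,"az":0,"jaw":0},{"tx":0,"ty":0,"tz":-2,"ax":0,"ay":0,"az":0,"jaw":0},{"tx":0,"ty":0,"tz":-4,"ax":0,"ay":0,"az":0,"jaw":0},{"tx":0,"ty":0,"tz":-4,"ax":0,"ay":0,"az":0,"jaw":0},{"tx":2,"ty":0,"tz":0,"ax":0,"ay":0,"az":0,"jaw":0},{"tx":3,"ty":0,"tz":0,"ax":0,"ay":0,"az":0,"jaw":0},{"tx":3,"ty":0,"tz":0,"ax":0,"ay":0,"az":0,"jaw":0},{"tx":3,"ty":0,"tz":0,"ax":0,"ay":0,"az":0,"jaw":0},{"tx":3,"ty":0,"tz":0,"ax":0,"ay":0,"az":0,"jaw":0},{"tx":1,"ty":0,"tz":0,"ax":0,"ay":0,"az":0,"jaw":0},{"tx":0,"ty":0,"tz":0,"ax":0,"ay":0,"az":0,"jaw":0},{"tx":0,"ty":0,"tz":0,"ax":0,"ay":0,"az":0,"jaw":0}]'
python3 - <<'E'
from h import *
weigh(); im,d,C=shot('wrist','w13.png'); P=cloud('wrist',d,d>0,C)
K=P[(P[:,2]>105)&(P[:,2]<140)]
go(527.3,-280.5,81,-5.6)
E
```

```text
t: 45.38
ee_pos: [377.7, -266.2, 23.7]
orientation: [3.137, -0.155, 0.003]
ft_force: [-0.9, 1.1, 7.5]
width: 23.8
t: 46.88
ee_pos: [525.0, -280.1, 127.1]
orientation: [-3.137, 0.155, 0.003]
ft_force: [0.1, -0.1, -2.8]
width: 23.6
fz [-3.64 -3.17 -2.82 -2.99] -3.15 w 23.6
t 47.12 tcp [ 525.8 -280.6  128. ] yaw -5.68 q6 -0.41 w 23.8 f [-0.59 -0.   -2.79]
 now-axes cm [ 0.15 -0.02  4.7 ] after-turn [ 0.15 -0.02  4.7 ] az -0.08 level ax,ay [ 0. -0.]
```

View pics/w13.png

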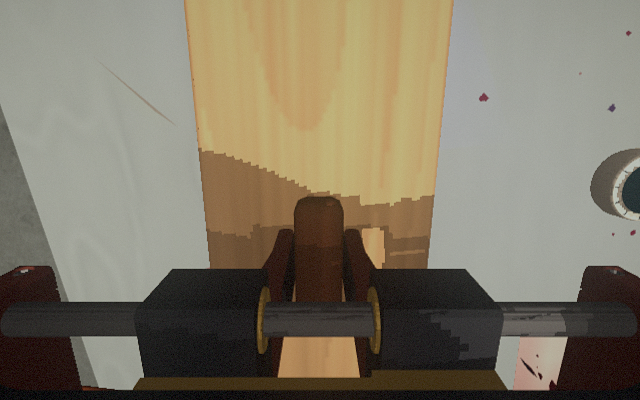

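The lid is held level and aligned, with the knob at (318,240). Lowering it with a force check.

```bash
python3 -m inch '[{"tx":0.15,"ty":-0.02,"tz":0.5,"ax":0,"ay":0,"az":0,"jaw":0},{"tx":0,"ty":0,"tz":1.5,"ax":0,"ay":0,"az":0,"jaw":0},{"tx":0,"ty":0,"tz":1,"ax":0,"ay":0,"az":0,"jaw":0},{"tx":0,"ty":0,"tz":0.5,"ax":0,"ay":0,"az":0,"jaw":0},{"tx":0,"ty":0,"tz":0.5,"ax":0,"ay":0,"az":0,"jaw":0},{"tx":0,"ty":0,"tz":0,"ax":0,"ay":0,"az":0,"jaw":0}]'
python3 -m inch '[{"tx":0,"ty":0,"tz":0.3,"ax":0,"ay":0,"az":0,"jaw":0},{"tx":0,"ty":0,"tz":0.2,"ax":0,"ay":0,"az":0,"jaw":0},{"tx":0,"ty":0,"tz":0.1,"ax":0,"ay":0,"az":0,"jaw":0},{"tx":0,"ty":0,"tz":0,"ax":0,"ay":0,"az":0,"jaw":0}]'
python3 -c "from h import *;fx()"
```

```text
t: 47.88
ee_pos: [527.6, -280.3, 87.4]
orientation: [-3.138, 0.155, 0.001]
ft_force: [0.6, -0.3, -2.9]
width: 24.1
t: 48.38
ee_pos: [527.8, -280.4, 81.9]
orientation: [3.138, -0.155, 0.0]
ft_force: [-0.3, 0.3, -3.1]
width: 23.7
f [-0.06  0.23 -2.05] [ 527.9 -280.4   81.9]
```

```bash
python3 -m inch '[{"tx":0,"ty":0,"tz":0.1,"ax":0,"ay":0,"az":0,"jaw":0},{"tx":0,"ty":0,"tz":0,"ax":0,"ay":0,"az":0,"jaw":0},{"tx":0,"ty":0,"tz":0,"ax":0,"ay":0,"az":0,"jaw":0.6},{"tx":0,"ty":0,"tz":0,"ax":0,"ay":0,"az":0,"jaw":0.6},{"tx":0,"ty":0,"tz":0,"ax":0,"ay":0,"az":0,"jaw":0.6},{"tx":0,"ty":0,"tz":-4,"ax":0,"ay":0,"az":0,"jaw":0.6},{"tx":0,"ty":0,"tz":-4,"ax":0,"ay":0,"az":0,"jaw":0.6},{"tx":0,"ty":0,"tz":-4,"ax":0,"ay":0,"az":0,"jaw":0.6},{"tx":-5,"ty":0,"tz":-4,"ax":0,"ay":0,"az":0,"jaw":0.6},{"tx":-5,"ty":0,"tz":0,"ax":0,"ay":0,"az":0,"jaw":0.6},{"tx":-5,"ty":0,"tz":0,"ax":0,"ay":0,"az":0,"jaw":0.6},{"tx":0,"ty":0,"tz":0,"ax":0,"ay":0,"az":0,"jaw":0.6}]'
python3 - <<'E'
from h import *
look('t6.png',cam='top'); im,d,C=shot('top')
for q in masks_of('top','lid')[:1]:
    Q=cloud('top',d,q['pixels'],C); L=Q[abs(Q[:,2]-75)<6]; A=np.c_[L[:,:2]-L[:,:2].mean(0),np.ones(len(L))]; s=np.linalg.lstsq(A,L[:,2],rcond=None)[0]
    print('lid',q['score'],cv2.minAreaRect(np.ascontiguousarray(L[:,:2],dtype=np.float32)),'plane',s.round(4))
E
```

```text
t: 50.08
ee_pos: [376.9, -264.9, 239.8]
orientation: [-3.137, 0.158, 0.002]
ft_force: [0.4, -1.2, 1.3]
width: 52.8
pot 0.53 ctr [576.1 254.6] ext [51. 52.] ztop 51.8 tray-frame 13.2 -0.7
pot 0.52 ctr [583.9 165.1] ext [51. 51.] ztop 51.9 tray-frame 15.8 -90.6
lid 0.96 ((529.21826171875, -280.28411865234375), (246.66407775878906, 126.16030883789062), 84.50590515136719) plane [2.4000e-03 6.0000e-04 7.5052e+01]
```

View pics/t6.png

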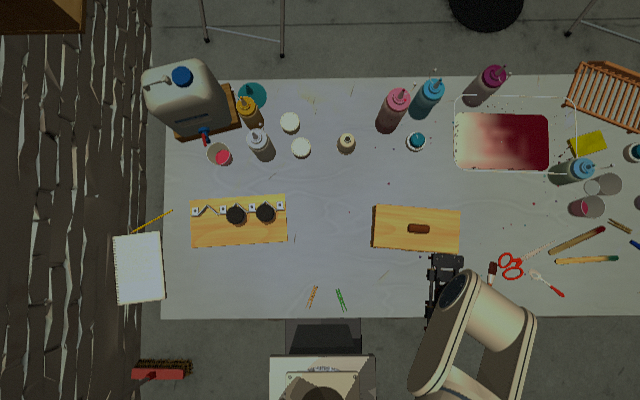

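The lid is flat and seated (plate at z 75.05, as at the start), both light pots are in their notches, and the arm is clear. Handing in.

```bash
python3 -c "
from h import *
print(np.round(get_obs()['qvel'],3)); print(ctrl.close_job())"
```

```text
[ 0.006  0.009 -0.003 -0.001  0.003 -0.001]
the job is handed in; nothing more can be done
None
```

I sorted all four pots and put the lid back. The job is handed in at about 50 s; no verdict was reported.

- **Pots:** Only four pots were in the scene. Two felt full (about 2.4 and 3.1 N) and stand in the chest. Two felt nearly used up (about 0.5 N each) and were pushed into the middle and right notches until the force rose.
- **Pots, last check:** The notch pots were about 2 mm or less from the home points I computed, with tops level at z 50–52. Just before the lid went on, the chest pots stood on the floor with tops at about z 51–53.
- **Lid, last check:** It is flat at plate height 75.05 mm, the same as before it was lifted. It lies about 2 mm from the chest's measured centre and parallel to the chest.
- **Other things:** The bystanders look unmoved in the pictures, but I did not re-measure them. No pot was seen to be knocked aside.
- **Disagreements:** The wrist and top cameras differ by 1–2.5 mm on the pots in the notches. The pot network sometimes merged two pots into one mask, and I ignored those readings. My first move command was refused because its rows left out some keys, and nothing moved.

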